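# Fit the sensor boom to the school rover

## Task

Take the sensor boom out of its wooden rest and slide its plain end into the rover's slanted sleeve until the red ring just meets the blue mouth of the sleeve, with the whole ring still showing. Then lock it by pressing the red clamp lever fully down to its stop, and leave the boom at that depth. Do not shove or tip the things standing around.

Things in the scene. Friction and masses are not known exactly. Their poses are not given: they have to be found in the camera images.
- boom_center (a point): Sensor boom, loose: aluminium tube, diameter 22 mm, round black head (diameter 38, length 35) on one end; length 225, 0.1-0.17 kg. This point, where to grip, is on its axis at the centre of mass, 120 from the plain end, 70 from the head; x axis towards the head. It starts level, axis 60 above the bench, free all round (41 mm of air below) from 65 mm plain-end side to 25 mm head side
- boom_mark (a point): On the boom's axis at the edge of the red ring (6 mm wide) that is nearer the plain end: 65 mm from the plain end, so 55 mm from the boom's centre point. The right depth is when this edge lies level with the sleeve's mouth. Same axes as the boom's centre point
- boom_tip (a point): Centre of the boom's plain end face, the end that goes into the sleeve
- sleeve: Round metal sleeve fixed on the orange rover, blue flared mouth; length 105 mm, bore 24, rubber-lined, open right through, no stop; outside 37 (45 at the mouth; flare 8 deep, 33 wide). Origin: centre of the mouth, 130 above the bench; x axis out of the mouth along the bore, rising 30 degrees above level; y level. The boom goes in along -x; friction holds it when let go, after settling about 2 mm deeper. Fixed
- rover: Orange toy-size rover chassis (180 by 110 mm, on four black wheels, 156 mm over the wheels, deck top 53 mm above the bench), fixed in place. Origin on the bench under its middle; x axis level, on the side to which the sleeve's mouth looks; y to the left of that, where the lever is; z up. The sleeve's mouth is at (30, 0, 130) mm
- lever_pivot (a point): Pivot of the red clamp lever, beside the sleeve at (0, 50, 95) mm in the rover's frame; the pivot's axis is the rover's y. Behind it a steel cheek stands between lever and sleeve
- lever_tip (a point): Free end of the red lever, 78 mm from the pivot; the lever is a flat bar 13 mm wide and 8 mm thick, its last 20 mm 20 mm wide and 10 thick. This point is at the middle of the thickness
- lever (a joint): Angle of the clamp lever (rad). At 0 (open) it stands 65 degrees above level, leaning to the rover's -x side; it grows as the lever is pressed down towards -x, to the locked stop at 1.2 (4 degrees below level). It has no spring: a stiff pivot keeps it where it is left; about 2 N at the tip moves it
- rest: Wooden rest with two V saddles, fixed: base plate 170 by 60 mm, 8 mm thick. Origin on the bench under the boom; its x axis runs along the boom
- flux_mid (a point): Amber flux bottle, loose bystander, diameter 46, 180 mm high; this point is half-way up
- spool_mid (a point): Blue solder spool, loose bystander, diameter 44, 40 mm high, standing near the boom's plain end; this point is half-way up
- cup_mid (a point): Green screw cup, loose bystander, diameter 56, 45 mm high, standing in front of the sleeve's mouth under the boom's way in; this point is half-way up
- driver_grip (a point): Yellow screwdriver, loose bystander, 170 mm long, lying on the bench; this point is in its handle
Not all that is in view belongs to the job. What is shaped like the part that bears boom_center but purple is not meant.

How it is judged:
On the way, in this order (a step that is already met when the one before it is completed fails the run):
1. the boom is in the sleeve with its ring at the mouth while the lever is still open (x of boom_mark in the frame of sleeve between -0.006 and 0.006 m and y of boom_mark in the frame of sleeve between -0.005 and 0.005 m and z of boom_mark in the frame of sleeve between -0.005 and 0.005 m and angle between the x axis of boom_center and the x axis of sleeve, either way round below 0.09 rad and value of joint lever below 0.6 rad), for 0.2 s.
2. the lever is pressed down to its stop (value of joint lever above 1.08 rad), for 0.2 s.
At the end, for the whole second after the job is handed in: The boom sits in the sleeve at rest, the edge of its red ring within 6 mm of the sleeve's mouth along the bore and within 5 mm of the bore's axis, its axis within 0.09 rad of the bore's; the lever is above 1.08 rad (x of boom_mark in the frame of sleeve between -0.006 and 0.006 m and y of boom_mark in the frame of sleeve between -0.005 and 0.005 m and z of boom_mark in the frame of sleeve between -0.005 and 0.005 m and angle between the x axis of boom_center and the x axis of sleeve, either way round below 0.09 rad and linear speed of boom below 0.01 m/s and angular speed of boom below 0.1 rad/s and value of joint lever above 1.08 rad); the robot touches nothing.
It fails at once if the lever is pressed shut before the boom is in the sleeve (value of joint lever above 0.9 rad and distance between boom_tip and sleeve above 0.12 m).
It fails at once if the flux bottle is shoved more than 25 mm or tipped (distance of flux_mid from where it was at the start of the episode above 0.025 m or angle between flux_mid's own z axis and vertical above 0.4 rad).
It fails at once if the solder spool is shoved more than 25 mm or tipped (distance of spool_mid from where it was at the start of the episode above 0.025 m or angle between spool_mid's own z axis and vertical above 0.4 rad).
It fails at once if the screw cup is shoved more than 25 mm or tipped (distance of cup_mid from where it was at the start of the episode above 0.025 m or angle between cup_mid's own z axis and vertical above 0.4 rad).
It fails at once if the screwdriver is shoved more than 25 mm (distance of driver_grip from where it was at the start of the episode above 0.025 m).
It also fails if it takes over 69 s, if anything falls off the work surface, if the arm or the gripper's body presses on something with over 40 N, if the wrist force passes 120 N, or if a joint passes its speed limit or range.

## Robot

A 6-joint arm with a two-finger parallel gripper is mounted at the origin on the work surface. World frame = base frame: x ahead of the robot, y to its left, z up, the work surface at z = 0. Lengths are in m, angles in rad, forces in N, time in s.
With the tool pointing down it reaches from about 0.325 to 0.9 m from the base axis. Payload 6.1 kg.
Tool frame: the origin (TCP) lies midway between the tips of the shut fingers; the grasp point (between the pads) lies 19 mm behind it; x points along the fingers, z is the direction in which the jaws open and shut, and the axes are right-handed (so a half turn about x gives the same grasp; the last joint's range is limited). The gripper opens to 87 mm and grips with 3 to 60 N. Pads are 19 mm wide; open, the fingers measure 117 mm over their backs; the gripper's body (75 mm by 190 mm) begins 51 mm behind the grasp point.
Start: joints at [1.207, 0.22, 1.526, -0, 1.395, -0.126], TCP at [0.147, 0.607, 0.2] pointing down, gripper open.
Joint ranges: [-2.98, 2.98], [-0.91, 2.08], [0.09, 2.57], [-1.24, 4.39], [0.2, 2.65], [-2.68, 2.68]. Speed limits (rad/s): [2.57, 2.57, 3.01, 3.14, 3.14, 3.14].

## Interface

Orientations are given as [roll, pitch, yaw] about the fixed x, y, z axes, in that order (R = Rz(yaw) Ry(pitch) Rx(roll)).
In Python, from workcell import telemetry, optics, ctrl gives the robot as it stands. The module is installed in compiled form; this text tells all that it offers.
- The arm moves only by the tool servo_tool, never from a script. Its argument "plan" is a list of rows, each an object with "twist": the turn, a rotation vector about the tool's x, y, z in rad, a list of three; "slide": the shift along the tool's x, y, z in mm, a list of three; "fingers": the opening, from 0 (shut) to 1 (fully open). A call has 1 to 12 rows; each row is the pose to reach, as a shift and turn from the pose commanded when the call began, along the tool's axes at that moment; what a row does not reach only later rows make up. A row lasts 1/8 s, in which the tool goes at most 62.5 mm and 10.7 degrees, less where a joint would pass 70% of its speed; a pose out of reach is approached as far as the arm can. A call with a gripper value outside its range is refused whole. The fingers move at their own pace and stop on an object; the grip force is fixed at half the most. Time passes only in rows, so rows that repeat a pose let the fingers close. It gives the time, the measured TCP pose, the force and the opening at its end, in the units of the state.
- telemetry.observe(): the state, without advancing time (a new reading comes with each control period).
- optics.capture(name): name is "scene" or "top" or "wrist"; returns (picture, depth): 420x560x3 uint8, blue, green, red; 420x560 float32, m along the optical axis (not along the pixel's ray), 0 where there is no reading.
- optics.get_calibration(name): a dict with "fx", "fy", "cx", "cy" (pixels), "cam_to_world" (4x4, takes a point from camera to world coordinates). Camera axes: x right, y up, looking along -z (the intrinsics and any distortion apply to the point x, -y, -z); pixel columns grow to the right and rows downward; lengths in m; the calibration is good to about 2 mm. The wrist camera is an equidistant fisheye: a pixel r from the principal point sees the ray r / f radians off the axis. A picture is of the moment at which its call begins: read the wrist's pose just before it. get_calibration takes no time and is no camera call; for the wrist camera it gives the pose at the moment of the call.
- ctrl.hand_in(): hands the job in, once; it reports no verdict.
The state is a dict: "time": time; "joint_positions": joint angles; "joint_vel": joint speeds; "joint_efforts": joint torques, N m; "position": TCP position; "eef_rot": TCP orientation; "force": force on the tool from outside, world axes, zero at the start; "wrist_torque": the same for the moment, N m; "gripper_width": finger opening in m.
Only numpy, scipy, OpenCV 4.12 (cv2) and the standard library are available. Lean on these libraries where they do the work, as an engineer would, in place of code of your own. Each camera call takes 0.05 s, during which the arm holds its last target.

## Working session

There is one attempt and no reset: what is moved stays moved. The work goes in short steps, Python scripts to look and compute and a tool call to move; the robot and the scene stay as the last step left them, time stands still between calls to the robot, and variables do not carry over. Pictures are saved under pics/ and viewed, and the job is handed in when it is done.

Besides the shell and the picture viewer there is one more tool, called as name([rows], argument=value, ...), one row to a line, values as JSON. servo_tool: Moves the arm, as the interface text tells. Its arguments: {"type":"object","properties":{"plan":{"type":"array"}},"required":["plan"]}

```bash
mkdir -p pics; ls
cat > h.py <<'E'
import numpy as np, cv2
from scipy.spatial.transform import Rotation as R
from workcell import telemetry, optics, ctrl
def snap(n,fn=None):
    cal=optics.get_calibration(n); im,d=optics.capture(n)
    if fn: cv2.imwrite('pics/'+fn+'.png',im); np.savez('pics/'+fn+'.npz',im=im,d=d,T=np.array(cal['cam_to_world']),k=np.array([cal[k] for k in('fx','fy','cx','cy')]))
    return im,d,cal
def load(fn):
    z=np.load('pics/'+fn+'.npz'); return z['im'],z['d'],z['T'],z['k']
def pts(d,T,k):
    v,u=np.mgrid[:d.shape[0],:d.shape[1]]
    x=(u-k[2])/k[0]*d; y=-(v-k[3])/k[1]*d
    P=np.stack([x,y,-d],-1)
    return P@T[:3,:3].T+T[:3,3]
E
python3 - <<'E'
from h import *
for n in('scene','top','wrist'):
    im,d,c=snap(n,n+'0'); print(n,c)
print(telemetry.observe())
E
```

```text
pics
scene {'fx': 519.8553429581996, 'fy': 519.8553429581996, 'cx': 282.2457985346372, 'cy': 214.01293019378625, 'cam_to_world': array([[-0.80211791, -0.48153172,  0.3531771 ,  0.99370233],
       [ 0.59714417, -0.6517956 ,  0.46752684,  0.46646427],
       [ 0.00507028,  0.58590929,  0.81036078,  1.26682971],
       [ 0.        ,  0.        ,  0.        ,  1.        ]])}
top {'fx': 500.54191042450185, 'fy': 500.54191042450185, 'cx': 266.3910766198423, 'cy': 201.05207490394815, 'cam_to_world': array([[-0.01812349,  0.99512722, -0.09691928,  0.35278005],
       [-0.99982006, -0.01858098, -0.0038198 , -0.17260187],
       [-0.00560204,  0.09683261,  0.99528492,  1.49481814],
       [ 0.        ,  0.        ,  0.        ,  1.        ]])}
wrist {'fx': 325.19226210127806, 'fy': 325.19226210127806, 'cx': 285.05000155405514, 'cy': 207.67502264267975, 'cam_to_world': array([[ 0.23575359, -0.94359575, -0.23248076,  0.08323018],
       [ 0.9718106 ,  0.22839112,  0.05849495,  0.62242928],
       [-0.00209905, -0.23971766,  0.97084038,  0.38279932],
       [ 0.        ,  0.        ,  0.        ,  1.        ]])}
{'time': 0.15, 'joint_positions': array([ 1.20689137e+00,  2.21063849e-01,  1.52736255e+00,  3.32659187e-05,
        1.39469395e+00, -1.26089777e-01]), 'joint_vel': array([-0.00071257, -0.00411267, -0.00223351, -0.00099969,  0.00212682,
        0.00077993]), 'joint_efforts': array([ 1.55392310e-03, -4.95191860e+01, -3.87883651e+01,  6.98772795e-02,
        5.30711794e-02, -8.31638067e-05]), 'position': array([0.14703775, 0.60692591, 0.19886935]), 'eef_rot': array([ 2.99407356,  1.56926828, -1.95613645]), 'force': array([0.26364465, 0.42733028, 0.06568126]), 'wrist_torque': array([-0.00283146, -0.00129745,  0.03368647]), 'gripper_width': 0.08693323222699348}
```

View pics/scene0.png

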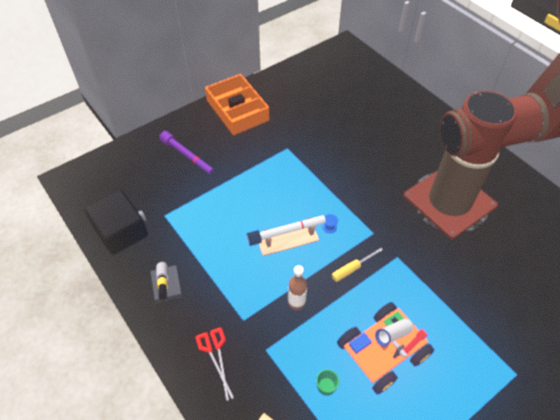

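View pics/top0.png

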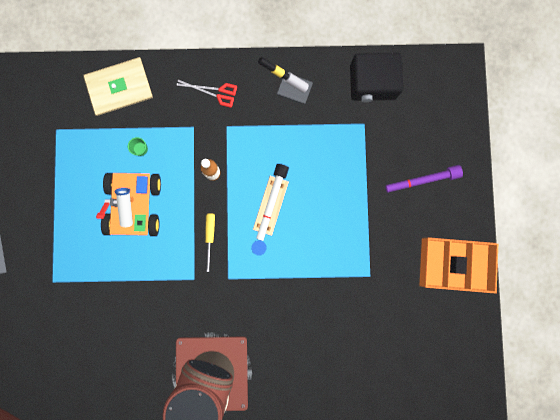

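View pics/wrist0.png

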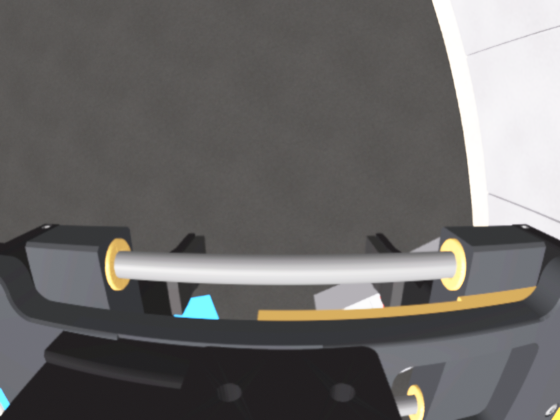

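The top view shows the wanted boom (white tube, black head at (282,171), plain end near (262,238)). The look-alikes are the purple boom at (425,180), the screwdriver at (209,240) and the soldering-iron-like tool at (285,75). The rover's sleeve has its mouth at about (123,190), facing up the image (+x world). The red lever is at (103,210).

Run:
```python
from h import *
im,d,T,k=load('top0')
a=im[140:265,230:310]; b=im[120:260,85:225]
cv2.imwrite('pics/c1.png',cv2.resize(np.hstack([cv2.resize(a,(320,500),interpolation=cv2.INTER_CUBIC),cv2.resize(b,(470,500),interpolation=cv2.INTER_CUBIC)]),None,fx=1,fy=1))
im,d,T,k=load('scene0')
a=im[200:260,235:350]; b=im[295:395,310:440]
cv2.imwrite('pics/c2.png',np.vstack([cv2.resize(a,(480,250),interpolation=cv2.INTER_CUBIC),cv2.resize(b,(480,350),interpolation=cv2.INTER_CUBIC)]))
```

```text
(no output)
```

View pics/c1.png

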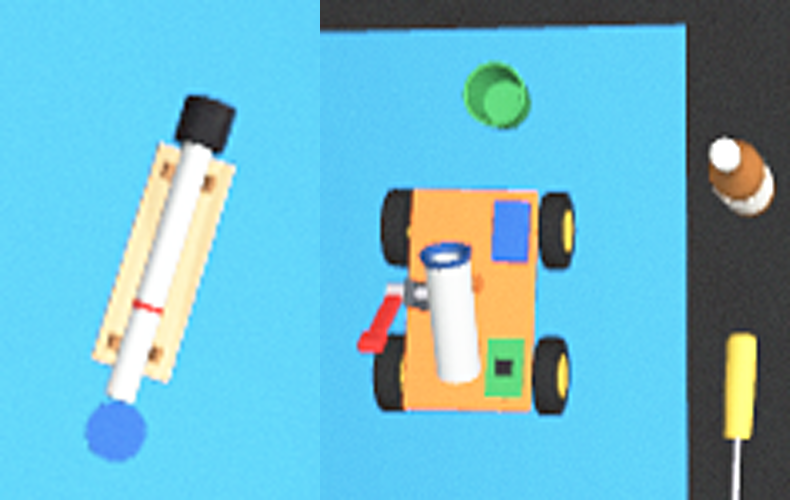

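View pics/c2.png

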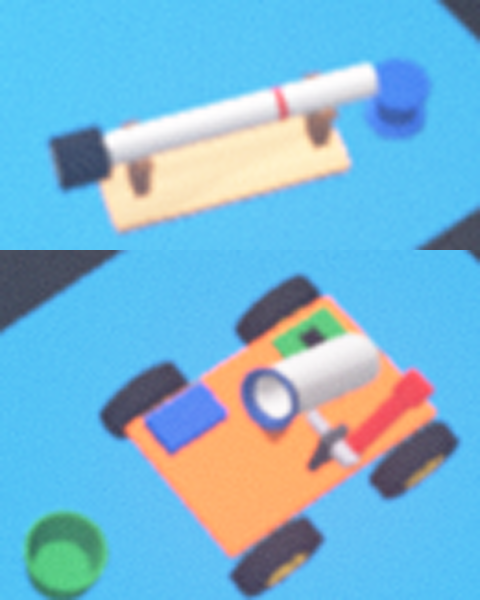

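The close crop confirms the choice. The white/aluminium tube with the black head and a red ring near the spool end lies in the wooden rest. The sleeve has a blue mouth looking away from the robot, with the lever on +y and the cup ahead of the mouth.

```bash
cat >> h.py <<'E'
def ray(u,v,T,k):
    dc=np.array([(u-k[2])/k[0],-(v-k[3])/k[1],-1.]); return T[:3,3],T[:3,:3]@dc
def onz(u,v,z,T,k):
    o,r=ray(u,v,T,k); return o+r*(z-o[2])/r[2]
def tri(a,b):
    # rays a=(o,r), b
    A=[];y=[]
    for o,r in(a,b):
        r=r/np.linalg.norm(r);M=np.eye(3)-np.outer(r,r);A.append(M);y.append(M@o)
    p=np.linalg.solve(A[0]+A[1],y[0]+y[1]); return p,[np.linalg.norm(A[i]@p-y[i]) for i in(0,1)]
E
python3 - <<'E'
from h import *
np.set_printoptions(precision=4,suppress=True)
# red + white masks on both
for n,(x0,x1,y0,y1) in dict(top0=(230,310,140,265),scene0=(235,350,200,260)).items():
    im,d,T,k=load(n); hsv=cv2.cvtColor(im,cv2.COLOR_BGR2HSV)
    roi=np.zeros(im.shape[:2],bool);roi[y0:y1,x0:x1]=1
    H,S,V=[hsv[...,i].astype(int) for i in range(3)]
    white=roi&(S<45)&(V>150); red=roi&((H<8)|(H>172))&(S>110)&(V>100); blk=roi&(V<70)
    for nm,m in(('white',white),('red',red),('blk',blk)):
        num,l,st,c=cv2.connectedComponentsWithStats(m.astype(np.uint8))
        for i in range(1,num):
            if st[i,4]<5: continue
            q=np.argwhere(l==i)[:,::-1].astype(float)
            mu=q.mean(0); w,vv=np.linalg.eigh(np.cov((q-mu).T)); ax=vv[:,1]; t=(q-mu)@ax
            p=[mu+ax*t.min(),mu+ax*t.max()]
            print(n,nm,st[i],mu,'ends',p, 'onz.06',[onz(*x,.06,T,k) for x in [mu]+p])
    P=pts(d,T,k)
    q=P[red]; print('red depth pts',q.mean(0) if len(q) else None, 'white',np.percentile(P[white][:,2],[5,50,95]))
E
```

```text
top0 white [264 176  19  41 319] [273.1097 195.6959] ends [array([279.368 , 175.8012]), array([266.8376, 215.6344])] onz.06 [array([ 0.5077, -0.1867,  0.06  ]), array([ 0.5652, -0.206 ,  0.06  ]), array([ 0.4504, -0.1676,  0.06  ])]
top0 white [257 217  13  24 173] [262.8613 228.2775] ends [array([266.3164, 217.4189]), array([259.395 , 239.1711])] onz.06 [array([ 0.4143, -0.1556,  0.06  ]), array([ 0.4453, -0.166 ,  0.06  ]), array([ 0.3834, -0.1451,  0.06  ])]
top0 white [271 230   3   6   6] [272.1667 232.5   ] ends [array([273.1007, 230.0382]), array([271.1907, 235.0724])] onz.06 [array([ 0.4018, -0.182 ,  0.06  ]), array([ 0.4088, -0.1848,  0.06  ]), array([ 0.3945, -0.1791,  0.06  ])]
top0 red [263 215   8   3  11] [266.     216.1818] ends [array([269.9387, 217.2302]), array([262.9047, 215.358 ])] onz.06 [array([ 0.4489, -0.1652,  0.06  ]), array([ 0.4457, -0.1764,  0.06  ]), array([ 0.4514, -0.1563,  0.06  ])]
top0 blk [274 164  14  14 133] [280.5639 170.2932] ends [array([286.1701, 174.4044]), array([275.0718, 166.2657])] onz.06 [array([ 0.5812, -0.2098,  0.06  ]), array([ 0.5
[... 436 characters left out ...]
315, 224.7113]), array([259.7468, 235.7681])] onz.06 [array([ 0.5063, -0.1883,  0.06  ]), array([ 0.448 , -0.1689,  0.06  ]), array([ 0.5626, -0.2071,  0.06  ])]
scene0 white [314 230   5  10  11] [316.2727 234.5455] ends [array([314.2598, 229.8877]), array([318.1667, 238.928 ])] onz.06 [array([ 0.4336, -0.1168,  0.06  ]), array([ 0.4283, -0.1324,  0.06  ]), array([ 0.4386, -0.1024,  0.06  ])]
scene0 white [259 243   3   9   9] [259.7778 247.    ] ends [array([258.6594, 243.0976]), array([260.9299, 251.0201])] onz.06 [array([ 0.5838, -0.1769,  0.06  ]), array([ 0.5789, -0.1891,  0.06  ]), array([ 0.5887, -0.1645,  0.06  ])]
red depth pts [ 0.4507 -0.1603  0.0709] white [0.0017 0.0667 0.0734]
```

Run:
```python
from h import *
np.set_printoptions(precision=4,suppress=True)
for n,(x0,x1,y0,y1),(a0,a1,b0,b1) in (('top0',(112,135,182,200),(85,165,160,245)),('scene0',(372,395,322,350),(310,440,295,395))):
    im,d,T,k=load(n); hsv=cv2.cvtColor(im,cv2.COLOR_BGR2HSV)
    H,S,V=[hsv[...,i].astype(int) for i in range(3)]
    roi=np.zeros(im.shape[:2],bool);roi[y0:y1,x0:x1]=1
    m=roi&(H>100)&(H<130)&(S>110)
    num,l,st,c=cv2.connectedComponentsWithStats(m.astype(np.uint8))
    i=1+np.argmax(st[1:,4]); mm=(l==i).astype(np.uint8)
    cs,_=cv2.findContours(mm,cv2.RETR_EXTERNAL,cv2.CHAIN_APPROX_NONE)
    cc=max(cs,key=len); el=cv2.fitEllipse(cc); hull=cv2.fitEllipse(cv2.convexHull(cc))
    print(n,st[i],'ell',el,hull,'onz.13',onz(*el[0],.13,T,k))
    roi[:]=0; roi[b0:b1,a0:a1]=1
    big=cv2.resize(mm[y0:y1,x0:x1]*255,None,fx=10,fy=10,interpolation=0)
    # lever red
    red=roi&((H<6)|(H>172))&(S>140)&(V>90)
    num,l,st,c=cv2.connectedComponentsWithStats(red.astype(np.uint8)); i=1+np.argmax(st[1:,4])
    P=pts(d,T,k)
    print('lever px',st[i],c[i],'depth pts',np.percentile(P[l==i],[5,50,95],axis=0))
    q=np.argwhere(l==i)[:,::-1]; print(q[q[:,1].argmin()],q[q[:,1].argmax()],q[q[:,0].argmin()],q[q[:,0].argmax()])
    # orange deck
    org=roi&(H>8)&(H<22)&(S>120)&(V>150)
    cs,_=cv2.findContours(org.astype(np.uint8),cv2.RETR_EXTERNAL,cv2.CHAIN_APPROX_NONE); cc=max(cs,key=cv2.contourArea)
    rr=cv2.minAreaRect(cc); bx=cv2.boxPoints(rr); print('deck',[onz(*p,.053,T,k)[:2] for p in bx]) 
    ap=cv2.approxPolyDP(cc,5,True)[:,0]; print('poly',[ (list(p),onz(*p.astype(float),.053,T,k)[:2]) for p in ap])
```

```text
top0 [115 188  15   7  59] ell ((121.79169464111328, 191.08834838867188), (5.954525947570801, 14.354477882385254), 83.99423217773438) ((121.83611297607422, 191.05813598632812), (6.424816131591797, 14.914302825927734), 84.03575897216797) onz.13 [0.5206 0.2296 0.13  ]
lever px [ 96 203  13  16  94] [102.5426 210.9681] depth pts [[0.4484 0.2725 0.1081]
 [0.4646 0.2787 0.1375]
 [0.489  0.2871 0.1599]]
[104 203] [101 218] [ 96 216] [108 203]
deck [array([0.4087, 0.2893]), array([0.5861, 0.283 ]), array([0.5786, 0.1711]), array([0.4014, 0.1787])]
poly [([np.int32(114), np.int32(173)], array([0.5836, 0.2756])), ([np.int32(112), np.int32(197)], array([0.5134, 0.2806])), ([np.int32(117), np.int32(187)], array([0.5423, 0.2664])), ([np.int32(130), np.int32(188)], array([0.5387, 0.2285])), ([np.int32(133), np.int32(224)], array([0.4338, 0.219 ])), ([np.int32(121), np.int32(227)], array([0.4258, 0.2536])), ([np.int32(111), np.int32(206)], array([0.4872, 0.2832])), ([np.int32(110), np.int32(233)], array([0.4091, 0.2852])), ([np.int32(146), np.int32(234)], array([0.4043, 0.1813])), ([np.int32(149),
[... 662 characters left out ...]
t32(366), np.int32(331)], array([0.5114, 0.1768])), ([np.int32(373), np.int32(341)], array([0.5151, 0.2064])), ([np.int32(355), np.int32(354)], array([0.5724, 0.2049])), ([np.int32(345), np.int32(345)], array([0.577 , 0.1733])), ([np.int32(372), np.int32(380)], array([0.5821, 0.2761])), ([np.int32(403), np.int32(358)], array([0.4863, 0.2812])), ([np.int32(394), np.int32(359)], array([0.5054, 0.2701])), ([np.int32(394), np.int32(346)], array([0.4827, 0.2464])), ([np.int32(383), np.int32(350)], array([0.5112, 0.2379])), ([np.int32(373), np.int32(337)], array([0.5081, 0.1988])), ([np.int32(395), np.int32(311)], array([0.4158, 0.1805])), ([np.int32(405), np.int32(317)], array([0.407 , 0.2075]))]
```

Run:
```python
from h import *
np.set_printoptions(precision=4,suppress=True)
pl=[]
for n,(x0,x1,y0,y1) in (('top0',(112,136,186,228)),('scene0',(374,414,316,350))):
    im,d,T,k=load(n); hsv=cv2.cvtColor(im,cv2.COLOR_BGR2HSV)
    H,S,V=[hsv[...,i].astype(int) for i in range(3)]
    roi=np.zeros(im.shape[:2],bool);roi[y0:y1,x0:x1]=1
    w=roi&(S<60)&(V>110)
    num,l,st,c=cv2.connectedComponentsWithStats(w.astype(np.uint8)); i=1+np.argmax(st[1:,4]); m=l==i
    q=np.argwhere(m)[:,::-1].astype(float)
    print(n,st[i])
    for r in range(y0,y1):
        print(''.join('W' if m[r,c_] else ('b' if (100<H[r,c_]<130 and S[r,c_]>110) else ('o' if 5<H[r,c_]<22 and S[r,c_]>120 else '.')) for c_ in range(x0,x1)),r)
    P=pts(d,T,k)[m]; print(np.percentile(P,[2,50,98],axis=0))
```

```text
top0 [112 192  21  35 444]
oooooooooooooooooooooooo 186
ooooooooo.....oooooooooo 187
ooooo....bbbbb....oooooo 188
oooo.bbbbbbbbbbbbboooooo 189
ooobbbbbbbbbbbbbbboooooo 190
oo.bbb.........bb.oooooo 191
ooobbb.........bbWoooooo 192
ooo.bbbb....bbbb.Woooooo 193
ooooWbbbbbbbb..WWWoooooo 194
oooo.WWWWWWWWWWWWWoooooo 195
oooo.WWWWWWWWWWWWWoooooo 196
oooo.WWWWWWWWWWWWWoooooo 197
.ooo.WWWWWWWWWWWWW.ooooo 198
W...WWWWWWWWWWWWWW.ooooo 199
WWWWWWWWWWWWWWWWWW.ooooo 200
WWWWWWWWWWWWWWWWWW.ooooo 201
WWWWWWWWWWWWWWWWWWWooooo 202
WWWWWWWWWWWWWWWWWWWooooo 203
W....WWWWWWWWWWWWWWooooo 204
W....WWWWWWWWWWWWWWooooo 205
ooo..WWWWWWWWWWWWWWooooo 206
ooooo.WWWWWWWWWWWWWooooo 207
ooooooWWWWWWWWWWWWW.oooo 208
ooooooWWWWWWWWWWWWW.oooo 209
ooooooWWWWWWWWWWWWW.oooo 210
ooooooWWWWWWWWWWWWW.oooo 211
oooooo.WWWWWWWWWWWWWoooo 212
oooooo.WWWWWWWWWWWWWoooo 213
oooooo.WWWWWWWWWWWWWooo. 214
oooooooWWWWWWWWWWWWWooo. 215
oooooooWWWWWWWWWWWWWooo. 216
oooooooWWWWWWWWWWWWWooo. 217
oooooooWWWWWWWWWWWWWooo. 218
oooooooWWWWWWWWWWWWW.o.. 219
ooooooo.WWWWWWWWWWWW.o.. 220
ooooooo.WWWWWWWWWWWWWo.. 221
ooooooo.WWWWWWWWWWWWWo.. 222

[... 1149 characters left out ...]
bb............WWWWWWWWWWWW..oooooooooo 336
o..b............WWWWWWWWWW..oooooooooooo 337
o..b.............WWWWWWW..oooooooooooooo 338
o..bb............WWWWW..ooooooooooooooo. 339
oo..bb...........WWWWW.ooooooooooooooo.. 340
oo..bbb.........WW.WWW.oooooooooooooo... 341
ooo..bbb...........WWWW.oooooooooooo.... 342
ooo...bbb.......oo.WWWWW.oooooooooo..... 343
oooo...bbbbbb..oooo.WWWWW.oo.ooooo...... 344
oooooo.........ooooo.WWWW...W.ooo....... 345
ooooooo.......ooooooo.WWWWWWWW.o........ 346
oooooooo.....oooooooo..WWWWWW........... 347
oooooooooooooooooooooo.WWWWWW..........o 348
oooooooooooooooooooooo.WWWWWW.........oo 349
[[0.419  0.2016 0.0521]
 [0.4719 0.2365 0.111 ]
 [0.5099 0.2684 0.1419]]
```

```bash
cat >> h.py <<'E'
def proj(p,T,k):
    q=T[:3,:3].T@(np.asarray(p)-T[:3,3]); return np.array([k[2]+k[0]*q[0]/-q[2],k[3]-k[1]*q[1]/-q[2]])
E
python3 - <<'E'
from h import *
np.set_printoptions(precision=4,suppress=True)
_,_,T,k=load('top0'); _,_,Ts,ks=load('scene0')
im=load('scene0')[0]
print(onz(383.5,337,.13,Ts,ks), onz(122,191.1,.13,T,k), tri(ray(383.5,337,Ts,ks),ray(122,191.1,T,k)))
# axis plane intersection
def plane(p1,p2,T,k):
    o,a=ray(*p1,T,k);_,b=ray(*p2,T,k);n=np.cross(a,b);return n/np.linalg.norm(n),o
n1,o1=plane((122.75,197),(125.9,222),T,k)
# scene midline from normals: fit top edge & bottom edge
# top edge px: (387,325)...(402,319.?) ; bottom edge: (391,344?) skip -> use yaw with rise 30deg
m=np.array([.5215,.2285,.13])
for yaw in(-.09,-.07,-.05,-.03,-.01,.01):
    x=np.array([np.cos(.5236)*np.cos(yaw),np.cos(.5236)*np.sin(yaw),.5]); print(yaw,x@n1,(m-o1)@n1, proj(m-.105*x,T,k),proj(m-.105*x,Ts,ks))
cv2.imwrite('pics/c3.png',cv2.resize(im[305:365,365:445],None,fx=9,fy=9,interpolation=cv2.INTER_CUBIC))
E
```

```text
[0.5194 0.2302 0.13  ] [0.5206 0.2291 0.13  ] (array([0.52  , 0.2297, 0.1301]), [np.float64(0.0008019016363450447), np.float64(0.0008019016363449872)])
-0.09 -0.05281965597544838 -0.0006370869440410094 [124.4268 224.6986] [408.3874 327.021 ]
-0.07 -0.036501354169827555 -0.0006370869440410094 [125.0647 224.7381] [407.9031 326.4292]
-0.05 -0.020115383940726178 -0.0006370869440410094 [125.7035 224.7648] [407.4081 325.8456]
-0.03 -0.00366829945775915 -0.0006370869440410094 [126.3432 224.7786] [406.9026 325.2706]
-0.01 0.012833320664571823 -0.0006370869440410094 [126.9833 224.7796] [406.3868 324.7042]
0.01 0.029382875998236496 -0.0006370869440410094 [127.6237 224.7678] [405.8609 324.1468]
```

View pics/c3.png

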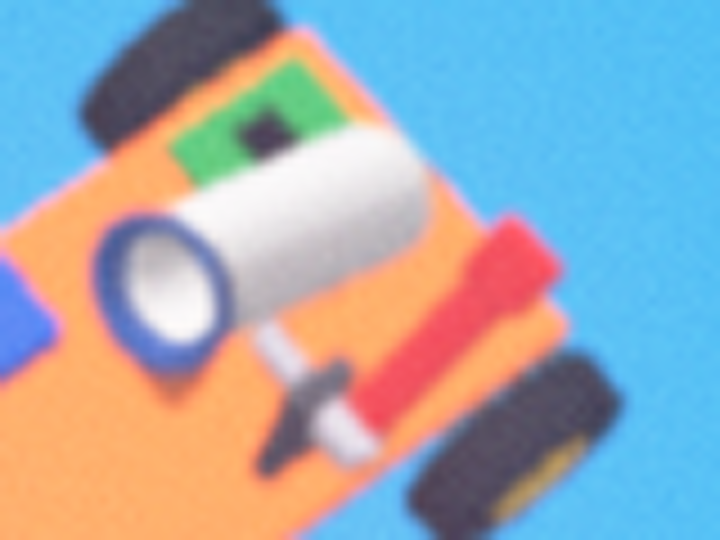

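Run:
```python
from h import *
from scipy.optimize import least_squares
np.set_printoptions(precision=4,suppress=True)
allP=[]
for n,(x0,x1,y0,y1) in (('top0',(119,131,197,221)),('scene0',(388,409,322,334))):
    im,d,T,k=load(n); P=pts(d,T,k)[y0:y1,x0:x1].reshape(-1,3); S=cv2.cvtColor(im,cv2.COLOR_BGR2HSV)[y0:y1,x0:x1,1].ravel()
    P=P[(S<45)&(P[:,2]>.08)&(P[:,2]<.16)]; allP.append(P)
def f(p,P,yaw=None):
    yaw=p[2]; c=np.cos(np.pi/6); x=np.array([c*np.cos(yaw),c*np.sin(yaw),.5]); yv=np.array([-np.sin(yaw),np.cos(yaw),0]); zv=np.cross(x,yv)
    D=P-np.array([.522,.229,.130]); return np.hypot(D@yv-p[0],D@zv-p[1])-.0185
for nm,P in(('top',allP[0]),('scene',allP[1]),('both',np.vstack(allP))):
    r=least_squares(f,[0,0,-.04],loss='soft_l1',f_scale=.002,args=(P,)); print(nm,len(P),r.x,np.std(r.fun))
```

```text
top 280 [-0.001  -0.0006 -0.0654] 0.0024220778071337118
scene 222 [ 0.0004 -0.0011 -0.027 ] 0.0012838395407559994
both 502 [-0.0007 -0.001  -0.051 ] 0.002019241218479059
```

```bash
cat >> h.py <<'E'
def cur():
    s=telemetry.observe(); return s,np.array(s['position']),R.from_euler('xyz',s['eef_rot'])
def delta(p,Rt):
    """slide mm, twist rad from present measured pose to target"""
    s,p0,R0=cur(); return R0.inv().apply(np.asarray(p)-p0)*1000,(R0.inv()*Rt).as_rotvec()
def rot(xa,ya):
    xa=np.array(xa,float);xa/=np.linalg.norm(xa);ya=np.array(ya,float);ya-=xa*(xa@ya);ya/=np.linalg.norm(ya)
    return R.from_matrix(np.column_stack([xa,ya,np.cross(xa,ya)]))
E
python3 - <<'E'
from h import *
np.set_printoptions(precision=4,suppress=True)
s,p,R0=cur(); print(p,R0.as_matrix())
b=np.array([np.cos(-.325),np.sin(-.325),0])
for sg in(1,-1):
    Rt=rot([0,0,-1],sg*b); print(sg,delta([.496,-.184,.25],Rt))
print('wps',[delta(q,R0)[0] for q in([.25,.55,.33],[.40,.35,.33],[.48,.1,.33],[.496,-.184,.25])])
_,_,T,k=load('top0')
print('cup',onz(138,146,.045,T,k),'flux',onz(206.5,162,.18,T,k),'spool',onz(259,247,.04,T,k),'drv',onz(210,228,.015,T,k))
E
```

```text
[0.147  0.6069 0.1989] [[-0.0006 -0.9719  0.2356]
 [-0.0014  0.2356  0.9719]
 [-1.      0.0002 -0.0015]]
1 (array([ -50.2111, -525.4596, -686.5303]), array([-3.0544,  0.0002, -0.0023]))
-1 (array([ -50.2111, -525.4596, -686.5303]), array([ 0.0872, -0.0015, -0.0002]))
wps [array([-131.109 , -113.4457,  -31.2654]), array([-130.912 , -306.3409, -190.2982]), array([-130.6039, -442.9856, -414.4145]), array([ -50.2111, -525.4596, -686.5303])]
cup [0.6639 0.2082 0.045 ] flux [ 0.5882 -0.0101  0.18  ] spool [ 0.3612 -0.1432  0.04  ] drv [0.42   0.0012 0.015 ]
```

servo_tool([
  {"twist": [0, 0, 0], "slide": [-50, -35, -10], "fingers": 1},
  {"twist": [0, 0, 0], "slide": [-95, -70, -20], "fingers": 1},
  {"twist": [0, 0, 0], "slide": [-131, -113, -31], "fingers": 1},
  {"twist": [0, 0, 0], "slide": [-131, -155, -65], "fingers": 1},
  {"twist": [0, 0, 0], "slide": [-131, -195, -98], "fingers": 1},
  {"twist": [0, 0, 0], "slide": [-131, -233, -130], "fingers": 1},
  {"twist": [0, 0, 0], "slide": [-131, -270, -160], "fingers": 1},
  {"twist": [0.02, 0, 0], "slide": [-131, -306, -190], "fingers": 1},
  {"twist": [0.04, 0, 0], "slide": [-131, -340, -240], "fingers": 1},
  {"twist": [0.06, 0, 0], "slide": [-131, -375, -290], "fingers": 1},
  {"twist": [0.087, 0, 0], "slide": [-131, -405, -340], "fingers": 1},
  {"twist": [0.087, 0, 0], "slide": [-131, -430, -390], "fingers": 1},
])

```text
time: 1.65
position: [0.4735, 0.1251, 0.3304]
eef_rot: [2.121, 1.571, -2.916]
force: [0.8, 0.9, -0.4]
gripper_width: 0.087
```

Run:
```python
from h import *
np.set_printoptions(precision=4,suppress=True)
s,p,R0=cur(); print(s['time'],p,s['joint_positions'],s['force'])
b=np.array([np.cos(-.325),np.sin(-.325),0]); Rt=rot([0,0,-1],-b)
print(delta([.496,-.184,.16],Rt))
snap('wrist','w1')
```

```text
1.65 [0.4735 0.1251 0.3304] [ 0.0972 -0.1619  1.6762 -0.      1.6274 -1.1483] [ 0.7834  0.9199 -0.4379]
(array([ 170.4512, -120.1747, -285.6932]), array([-0.0004, -0.0001, -0.0002]))
```

View pics/w1.png

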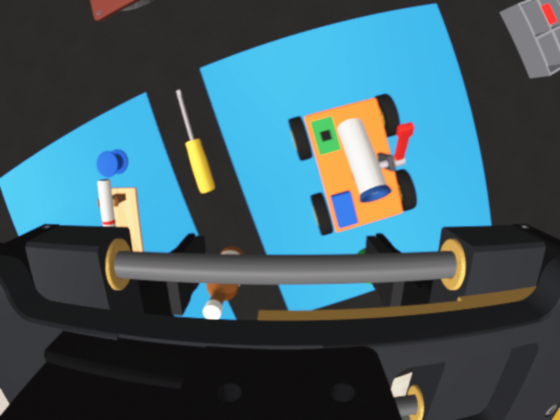

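The wrist view shows the rover with the sleeve mouth at about (375,190), the lever at (403,140), and the boom's plain end at (107,185) next to the spool (110,163). Next I move over the boom.

servo_tool([
  {"twist": [0, 0, 0], "slide": [0, -20, -48], "fingers": 1},
  {"twist": [0, 0, 0], "slide": [0, -40, -95], "fingers": 1},
  {"twist": [0, 0, 0], "slide": [0, -60, -143], "fingers": 1},
  {"twist": [0, 0, 0], "slide": [0, -80, -190], "fingers": 1},
  {"twist": [0, 0, 0], "slide": [0, -100, -238], "fingers": 1},
  {"twist": [0, 0, 0], "slide": [20, -115, -275], "fingers": 1},
  {"twist": [0, 0, 0], "slide": [60, -120, -286], "fingers": 1},
  {"twist": [0, 0, 0], "slide": [110, -120, -286], "fingers": 1},
  {"twist": [0, 0, 0], "slide": [150, -120, -286], "fingers": 1},
  {"twist": [0, 0, 0], "slide": [170, -120, -286], "fingers": 1},
  {"twist": [0, 0, 0], "slide": [170, -120, -286], "fingers": 1},
])

```text
time: 3.08
position: [0.4942, -0.1812, 0.1585]
eef_rot: [1.392, 1.566, 2.638]
force: [-0.5, -0.9, -0.2]
gripper_width: 0.087
```

```bash
cat >> h.py <<'E'
def wproj(p,T,k):
    q=T[:3,:3].T@(np.asarray(p)-T[:3,3]); q=np.array([q[0],-q[1],-q[2]]); r=np.hypot(q[0],q[1]); th=np.arctan2(r,q[2]); return np.array([k[2]+k[0]*th*q[0]/r,k[3]+k[1]*th*q[1]/r])
def wray(u,v,T,k):
    a=(u-k[2])/k[0]; b=(v-k[3])/k[1]; th=np.hypot(a,b); s=np.sin(th)/th
    return T[:3,3],T[:3,:3]@np.array([a*s,-b*s,-np.cos(th)])
def wonz(u,v,z,T,k):
    o,r=wray(u,v,T,k); return o+r*(z-o[2])/r[2]
E
python3 - <<'E'
from h import *
np.set_printoptions(precision=4,suppress=True)
s,p,R0=cur(); print(s['time'],p,s['joint_positions'],s['force'])
b=np.array([np.cos(-.325),np.sin(-.325),0]); Rt=rot([0,0,-1],-b)
print(delta([.496,-.184,.041],Rt))
im,d,c=snap('wrist','w2'); _,_,T,k=load('w2')
for off in(-120,-55,-49,0): print(off,wproj(np.array([.496,-.184,.06])+b*off/1000,T,k))
snap('scene','s2')
im=cv2.imread('pics/s2.png'); cv2.imwrite('pics/s2c.png',cv2.resize(im[150:290,200:380],None,fx=4,fy=4,interpolation=cv2.INTER_CUBIC))
E
```

```text
3.075 [ 0.4942 -0.1812  0.1585] [-0.5013  0.0221  1.8226  0.      1.3015 -1.7474] [-0.5222 -0.9476 -0.1536]
(array([117.5195,  -3.0971,  -2.1569]), array([ 0.0002,  0.0008, -0.0046]))
-120 [282.9777  70.5868]
-55 [282.9916 144.624 ]
-49 [282.9965 151.5014]
0 [283.0569 206.4472]
```

View pics/w2.png

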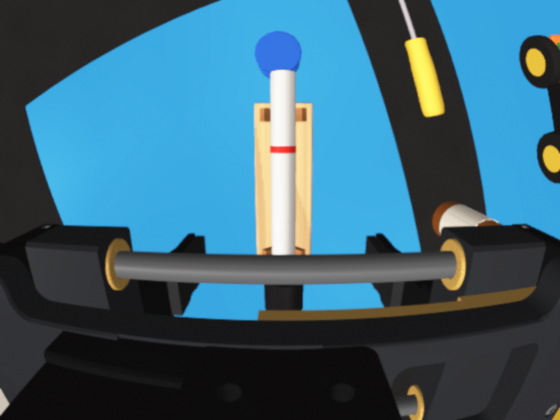

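View pics/s2c.png

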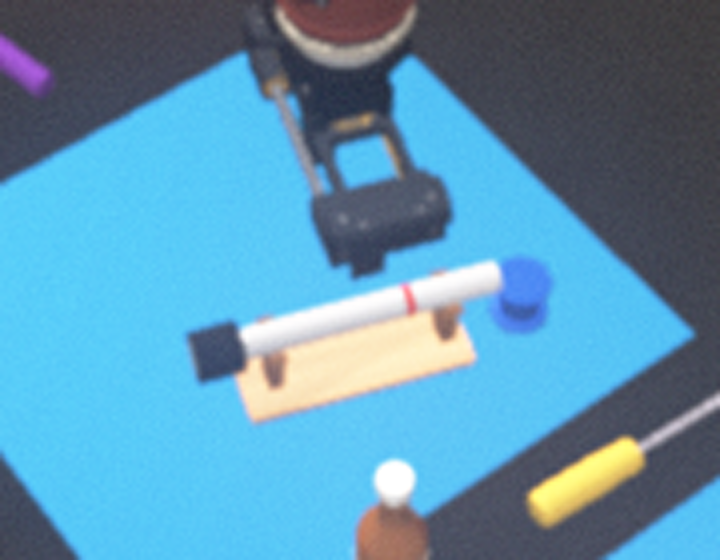

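Ring seen at (283,149.5), predicted at (283,148), so the measured pose is good to about 1 mm. I descend and grip.

servo_tool([
  {"twist": [0, 0, -0.005], "slide": [20, -4, -2], "fingers": 1},
  {"twist": [0, 0, -0.005], "slide": [50, -4, -2], "fingers": 1},
  {"twist": [0, 0, -0.005], "slide": [80, -4, -2], "fingers": 1},
  {"twist": [0, 0, -0.005], "slide": [105, -4, -2], "fingers": 1},
  {"twist": [0, 0, -0.005], "slide": [117.5, -4, -2], "fingers": 1},
  {"twist": [0, 0, -0.005], "slide": [117.5, -4, -2], "fingers": 1},
  {"twist": [0, 0, -0.005], "slide": [117.5, -4, -2], "fingers": 1},
])

```text
time: 4.05
position: [0.5, -0.186, 0.0448]
eef_rot: [-1.633, 1.563, -0.387]
force: [0.9, -0.2, 0.2]
gripper_width: 0.0867
```

Run:
```python
from h import *
np.set_printoptions(precision=4,suppress=True)
s,p,R0=cur(); print(s['time'],p,s['force'])
b=np.array([np.cos(-.325),np.sin(-.325),0]); Rt=rot([0,0,-1],-b)
print(delta([.497,-.1845,.041],Rt))
```

```text
4.05 [ 0.5    -0.186   0.0448] [ 0.8973 -0.1757  0.1534]
(array([3.7385, 3.3544, 0.4756]), array([ 0.0003, -0.0005,  0.0074]))
```

servo_tool([
  {"twist": [0, 0, 0.005], "slide": [2, 2.5, 0.5], "fingers": 1},
  {"twist": [0, 0, 0.005], "slide": [3, 2.5, 0.5], "fingers": 1},
  {"twist": [0, 0, 0.005], "slide": [3, 2.5, 0.5], "fingers": 1},
  {"twist": [0, 0, 0.005], "slide": [3, 2.5, 0.5], "fingers": 0},
  {"twist": [0, 0, 0.005], "slide": [3, 2.5, 0.5], "fingers": 0},
  {"twist": [0, 0, 0.005], "slide": [3, 2.5, 0.5], "fingers": 0},
  {"twist": [0, 0, 0.005], "slide": [3, 2.5, 0.5], "fingers": 0},
  {"twist": [0, 0, 0.005], "slide": [3, 2.5, 0.5], "fingers": 0},
  {"twist": [0, 0, 0.005], "slide": [3, 2.5, 0.5], "fingers": 0},
  {"twist": [0, 0, 0.005], "slide": [3, 2.5, 0.5], "fingers": 0},
])

```text
time: 5.3
position: [0.4967, -0.1842, 0.0402]
eef_rot: [2.421, 1.571, -2.616]
force: [0.1, 0.1, -1.5]
gripper_width: 0.0251
```

Run:
```python
from h import *
np.set_printoptions(precision=4,suppress=True)
s,p,R0=cur(); print(s['time'],p,s['force'],s['gripper_width'])
b=np.array([np.cos(-.325),np.sin(-.325),0]); Rt=rot([0,0,-1],-b)
print(delta([.497,-.1845,.041],Rt))
snap('wrist','w3')
```

```text
5.3 [ 0.4967 -0.1842  0.0402] [ 0.0625  0.0646 -1.4663] 0.025136365279451893
(array([-0.7714, -0.431 , -0.2189]), array([ 0.0002, -0.    , -0.    ]))
```

View pics/w3.png

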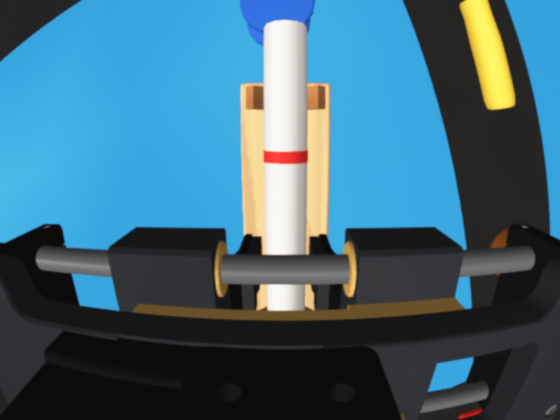

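servo_tool([
  {"twist": [0, 0, 0], "slide": [0, 0, 0], "fingers": 0},
  {"twist": [0, 0, 0], "slide": [0, 0, 0], "fingers": 0},
  {"twist": [0, 0, 0], "slide": [0, 0, 0], "fingers": 0},
  {"twist": [0, 0, 0], "slide": [-10, 0, 0], "fingers": 0},
  {"twist": [0, 0, 0], "slide": [-30, 0, 0], "fingers": 0},
  {"twist": [0, 0, 0], "slide": [-60, 0, 0], "fingers": 0},
  {"twist": [0, 0, 0], "slide": [-100, 0, 0], "fingers": 0},
  {"twist": [0, 0, 0], "slide": [-145, 0, 0], "fingers": 0},
  {"twist": [0, 0, 0], "slide": [-190, 0, 0], "fingers": 0},
  {"twist": [0, 0, 0], "slide": [-230, 0, 0], "fingers": 0},
  {"twist": [0, 0, 0], "slide": [-260, 0, 0], "fingers": 0},
  {"twist": [0, 0, 0], "slide": [-270, 0, 0], "fingers": 0},
])

```text
time: 6.85
position: [0.4973, -0.1848, 0.3131]
eef_rot: [-1.84, 1.566, -0.594]
force: [0.2, 0.7, -1.9]
gripper_width: 0.019
```

Run:
```python
from h import *
np.set_printoptions(precision=4,suppress=True)
s,p,R0=cur(); print(s['time'],p,s['force'],s['gripper_width'],s['joint_positions'])
snap('wrist','w4')
yaw=-.047; c=np.cos(np.pi/6)
M=np.array([.524,.228,.130]); a=np.array([c*np.cos(yaw),c*np.sin(yaw),.5]); n=np.array([.5*np.cos(yaw),.5*np.sin(yaw),-c])
Rt=rot(n,-a)
G=M+a*.165 # tip 45 out
print('tcp tgt',G+n*.019, delta(G+n*.019,Rt))
print(delta(G+n*.019+[0,0,.08],Rt))
print([delta(q,Rt)[0] for q in([.56,-.02,.31],)])
```

```text
6.85 [ 0.4973 -0.1848  0.3131] [ 0.2244  0.7453 -1.9321] 0.018964982319047828 [-0.5042 -0.0616  1.6159 -0.0004  1.5829 -1.75  ]
tcp tgt [0.6762 0.2208 0.196 ] (array([116.6035, -39.6896, 441.5674]), array([-0.2711, -0.0742, -0.5167]))
(array([ 36.6041, -39.9853, 441.4892]), array([-0.2711, -0.0742, -0.5167]))
[array([  2.7863,  -6.8518, 176.1143])]
```

View pics/w4.png

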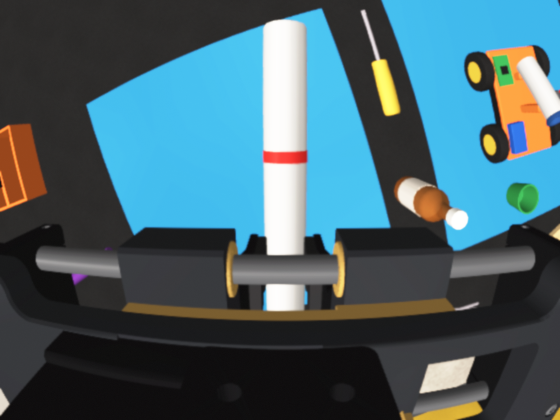

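servo_tool([
  {"twist": [0, 0, 0], "slide": [0, 0, 25], "fingers": 0},
  {"twist": [0, 0, 0], "slide": [0, -5, 70], "fingers": 0},
  {"twist": [0, 0, 0], "slide": [0, -10, 120], "fingers": 0},
  {"twist": [0, 0, 0], "slide": [0, -15, 170], "fingers": 0},
  {"twist": [0, 0, 0], "slide": [0, -20, 220], "fingers": 0},
  {"twist": [0, 0, 0], "slide": [0, -25, 270], "fingers": 0},
  {"twist": [-0.05, -0.015, -0.1], "slide": [5, -30, 315], "fingers": 0},
  {"twist": [-0.11, -0.03, -0.2], "slide": [10, -33, 355], "fingers": 0},
  {"twist": [-0.16, -0.045, -0.31], "slide": [17, -36, 390], "fingers": 0},
  {"twist": [-0.22, -0.06, -0.42], "slide": [25, -38, 420], "fingers": 0},
  {"twist": [-0.26, -0.07, -0.49], "slide": [32, -40, 436], "fingers": 0},
  {"twist": [-0.271, -0.074, -0.517], "slide": [37, -40, 441], "fingers": 0},
])

```text
time: 8.4
position: [0.6732, 0.2219, 0.2693]
eef_rot: [-1.571, 1.054, -0.045]
force: [-0.2, -0.4, -1.1]
gripper_width: 0.0192
```

servo_tool([
  {"twist": [0, 0, 0], "slide": [0, 0, 0], "fingers": 0},
  {"twist": [0, 0, 0], "slide": [0, 0, 0], "fingers": 0},
  {"twist": [0, 0, 0], "slide": [0, 0, 0], "fingers": 0},
])

```text
time: 8.78
position: [0.6757, 0.2205, 0.2736]
eef_rot: [-1.567, 1.05, -0.045]
force: [0.4, -1.0, -0.2]
gripper_width: 0.0192
```

Run:
```python
from h import *
np.set_printoptions(precision=4,suppress=True)
s,p,R0=cur(); print(s['time'],p,s['force'],s['gripper_width'],s['joint_positions'])
yaw=-.047; c=np.cos(np.pi/6)
M=np.array([.524,.228,.130]); a=np.array([c*np.cos(yaw),c*np.sin(yaw),.5]); n=np.array([.5*np.cos(yaw),.5*np.sin(yaw),-c])
Rt=rot(n,-a)
G=M+a*.165 # tip 45 out
print(delta(G+n*.019,Rt))
for v in('wrist','scene','top'): snap(v,v+'5')
im=cv2.imread('pics/scene5.png'); cv2.imwrite('pics/s5c.png',cv2.resize(im[260:400,290:450],None,fx=4,fy=4,interpolation=cv2.INTER_CUBIC))
```

```text
8.775 [0.6757 0.2205 0.2736] [ 0.3581 -1.0381 -0.2449] 0.0192493471551621 [ 0.2886  0.0112  1.7067 -0.2033  0.937  -1.1539]
(array([67.5016, 38.167 ,  0.1748]), array([-0.0017,  0.0012, -0.0028]))
```

View pics/wrist5.png

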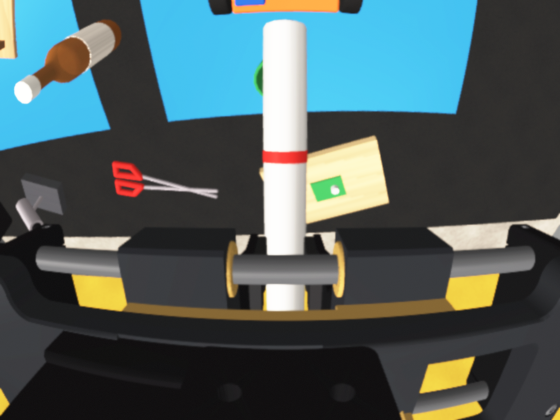

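View pics/s5c.png

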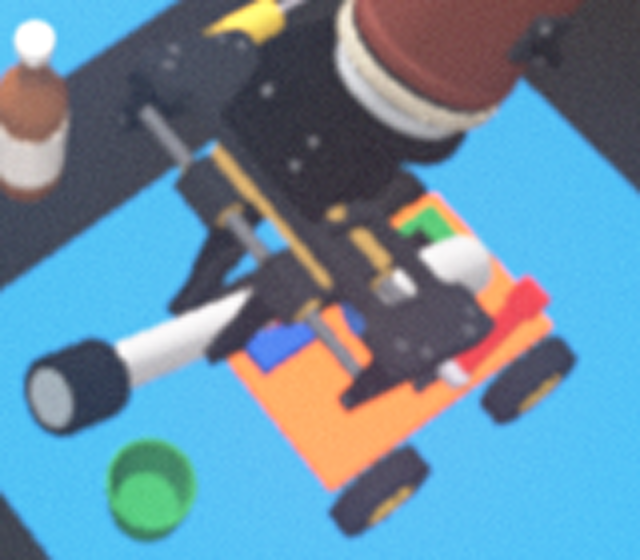

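servo_tool([
  {"twist": [0, 0, -0.003], "slide": [10, 6, 0], "fingers": 0},
  {"twist": [0, 0, -0.003], "slide": [25, 14, 0], "fingers": 0},
  {"twist": [0, 0, -0.003], "slide": [42, 24, 0], "fingers": 0},
  {"twist": [0, 0, -0.003], "slide": [57, 32, 0], "fingers": 0},
  {"twist": [0, 0, -0.003], "slide": [65, 37, 0], "fingers": 0},
  {"twist": [0, 0, -0.003], "slide": [67.5, 38, 0], "fingers": 0},
  {"twist": [0, 0, -0.003], "slide": [67.5, 38, 0], "fingers": 0},
  {"twist": [0, 0, -0.003], "slide": [67.5, 38, 0], "fingers": 0},
  {"twist": [0, 0, -0.003], "slide": [67.5, 38, 0], "fingers": 0},
])

```text
time: 10.05
position: [0.6763, 0.2213, 0.1967]
eef_rot: [-1.566, 1.046, -0.043]
force: [0.3, -0.4, -0.6]
gripper_width: 0.0191
```

Run:
```python
from h import *
np.set_printoptions(precision=4,suppress=True)
s,p,R0=cur(); print(s['time'],p,s['force'],s['gripper_width'],s['joint_positions'])
yaw=-.047; c=np.cos(np.pi/6)
M=np.array([.524,.228,.130]); a=np.array([c*np.cos(yaw),c*np.sin(yaw),.5]); n=np.array([.5*np.cos(yaw),.5*np.sin(yaw),-c])
Rt=rot(n,-a)
G=M+a*.165 # tip 45 out
print(delta(G+n*.019,Rt))
for v in('wrist','scene','top'): snap(v,v+'6')
s,p,R0=cur()
im,d,T,k=load('wrist6')
def tool(u,v,xt):
    o,r=wray(u,v,T,k); o=R0.inv().apply(o-p); r=R0.inv().apply(r); return o+r*(xt-o[0])/r[0]
print('ring ctr tool',tool(285,157,-.030),'tip top edge',tool(285,21,-.019), tool(285,21,-.03))
print('pred mouth px',wproj(M,T,k),'ax',wproj(M-a*.1,T,k))
im=cv2.imread('pics/scene6.png'); cv2.imwrite('pics/s6c.png',cv2.resize(im[260:400,290:450],None,fx=4,fy=4,interpolation=cv2.INTER_CUBIC))
im=cv2.imread('pics/top6.png'); cv2.imwrite('pics/t6c.png',cv2.resize(im[110:250,60:220],None,fx=4,fy=4,interpolation=cv2.INTER_CUBIC))
```

```text
10.05 [0.6763 0.2213 0.1967] [ 0.318  -0.4144 -0.6048] 0.019091704353031227 [ 0.2899  0.071   1.7934 -0.2327  0.7901 -1.1102]
(array([ 0.5253,  0.4183, -0.4316]), array([-0.0011,  0.0019,  0.0013]))
ring ctr tool [-0.03    0.0523 -0.0001] tip top edge [-0.019   0.1227 -0.0001] [-0.03    0.1189 -0.0001]
pred mouth px [284.2983 -46.5545] ax [ 284.2482 -156.385 ]
```

View pics/wrist6.png

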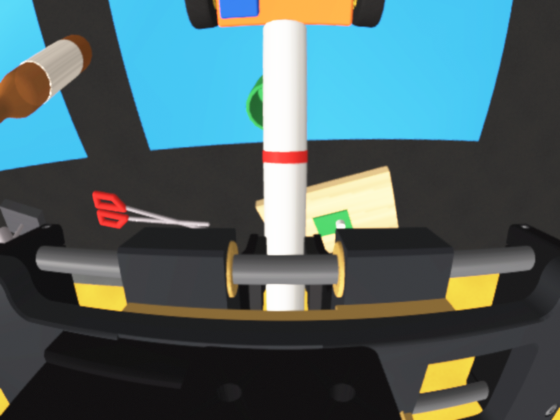

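View pics/s6c.png

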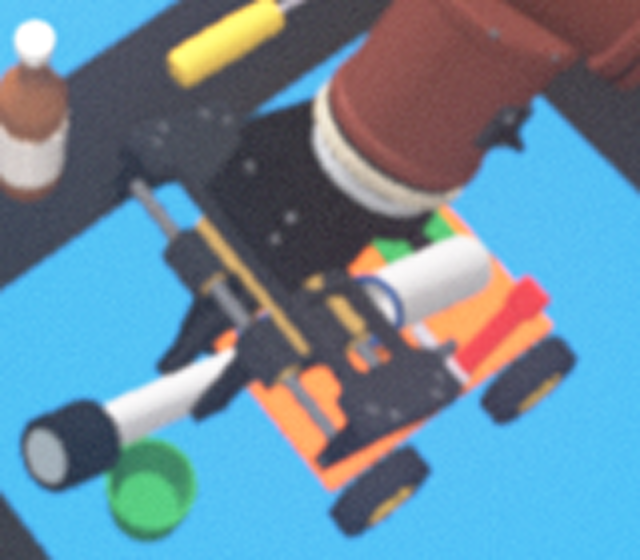

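View pics/t6c.png

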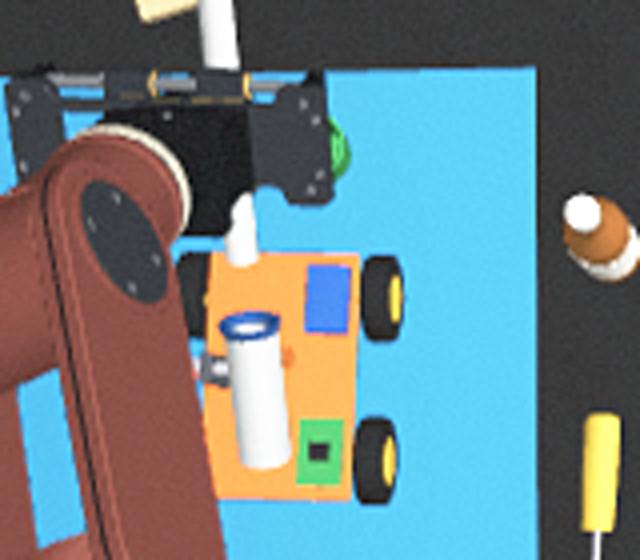

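Run:
```python
from h import *
np.set_printoptions(precision=4,suppress=True)
s,p,R0=cur(); n=R0.as_matrix()[:,0]; a=-R0.as_matrix()[:,1]
C=p-n*.019
for nm,(x0,x1,y0,y1) in (('scene6',(318,346,345,372)),('top6',(110,126,150,176))):
    im,d,T,k=load(nm); hsv=cv2.cvtColor(im,cv2.COLOR_BGR2HSV); S=hsv[...,1].astype(int);V=hsv[...,2].astype(int)
    m=np.zeros(S.shape,bool); m[y0:y1,x0:x1]=(S[y0:y1,x0:x1]<70)&(V[y0:y1,x0:x1]>130)
    for r in range(y0,y1): print(''.join('W' if m[r,c] else '.' for c in range(x0,x1)),r)
    for L in(-.12,-.1,-.08,.02,.04,.06,.07): print(L,proj(C+a*L,T,k))
```

```text
............................ 345
............................ 346
............................ 347
.........................WWW 348
........................WWWW 349
....................W.WWWWWW 350
..................WWWWWWWWWW 351
................WWWWWWWWWWWW 352
.............WWWWWWWWWWWWWWW 353
............WWWWWWWWWWWWWWW. 354
..........WWWWWWWWWWWWWWWW.. 355
........WWWWWWWWWWWWWWWWW... 356
......WWWWWWWWWWWWWWWWWW.... 357
...WWWWWWWWWWWWWWWWWWWW..... 358
.WWWWWWWWWWWWWWWWWWWWW...... 359
WWWWWWWWWWWWWWWWWWWWW....... 360
WWWWWWWWWWWWWWWWWWWW........ 361
WWWWWWWWWWWWWWWWWWWW........ 362
WWWWWWWWWWWWWWWWWWW......... 363
WWWWWWWWWWWWWWWWW........... 364
WWWWWWWWWWWWWW.............. 365
.WWWWWWWWWWW................ 366
.WWWWWWWWW.................. 367
..WWWWWWW................... 368
..WWWWW..................... 369
..WWWW...................... 370
............................ 371
-0.12 [369.8719 342.7254]
-0.1 [364.4689 345.1342]
-0.08 [358.9347 347.6015]
0.02 [329.1189 360.8943]
0.04 [322.6874 363.7616]
0.06 [316.0853 366.705 ]
0.07 [312.7182 368.2062]
................ 150
................ 151
................ 152
................ 153
................ 154
................ 155
................ 156
................ 157
...........WW... 158
..........WWW... 159
.........WWWW... 160
........WWWWW... 161
........WWWWW... 162
........WWWWWW.. 163
........WWWWWW.. 164
........WWWWWW.. 165
........WWWWWW.. 166
........WWWWWW.. 167
.......WWWWWWW.. 168
......WWWWWWWW.. 169
......WWWWWWWW.. 170
......WWWWWWWW.. 171
......WWWWWWWW.. 172
......WWWWWWWWW. 173
.......WWWWWWWW. 174
.......WWWWWWW.. 175
-0.12 [120.6237 174.6569]
-0.1 [119.9002 167.7459]
-0.08 [119.1678 160.7495]
0.02 [115.3655 124.4289]
0.04 [114.5758 116.885 ]
0.06 [113.7758 109.2437]
0.07 [113.3719 105.3858]
```

servo_tool([
  {"twist": [0, 0, 0], "slide": [0.5, 8, -0.8], "fingers": 0},
  {"twist": [0, 0, 0], "slide": [0.5, 18, -0.8], "fingers": 0},
  {"twist": [0, 0, 0], "slide": [0.5, 28, -0.8], "fingers": 0},
  {"twist": [0, 0, 0], "slide": [0.5, 36, -0.8], "fingers": 0},
  {"twist": [0, 0, 0], "slide": [0.5, 42, -0.8], "fingers": 0},
  {"twist": [0, 0, 0], "slide": [0.5, 47, -0.8], "fingers": 0},
  {"twist": [0, 0, 0], "slide": [0.5, 52, -0.8], "fingers": 0},
  {"twist": [0, 0, 0], "slide": [0.5, 57, -0.8], "fingers": 0},
  {"twist": [0, 0, 0], "slide": [0.5, 60, -0.8], "fingers": 0},
  {"twist": [0, 0, 0], "slide": [0.5, 60, -0.8], "fingers": 0},
])

```text
time: 11.45
position: [0.6241, 0.2228, 0.1652]
eef_rot: [-1.568, 1.047, -0.044]
force: [0.6, -0.9, -1.5]
gripper_width: 0.0191
```

```bash
cat > rep.py <<'E'
from h import *
import sys
np.set_printoptions(precision=4,suppress=True)
s,p,R0=cur(); print(s['time'],p,s['force'],'Fm tool',R0.inv().apply(s['force']),'M tool',R0.inv().apply(s['wrist_torque']),s['gripper_width'])
yaw=-.047; c=np.cos(np.pi/6)
M=np.array([.524,.228,.130]); a=np.array([c*np.cos(yaw),c*np.sin(yaw),.5]); n=np.array([.5*np.cos(yaw),.5*np.sin(yaw),-c])
Rt=rot(n,-a)
print('to final',delta(M+a*.055+n*.019,Rt))
t=sys.argv[1]
for v in('wrist','scene','top'): snap(v,v+t)
im=cv2.imread('pics/scene%s.png'%t); A=cv2.resize(im[290:370,350:430],(400,400),interpolation=cv2.INTER_CUBIC)
im=cv2.imread('pics/wrist%s.png'%t); B=im[0:250,150:420]; B=cv2.resize(B,(400,400*250//270))
im=cv2.imread('pics/top%s.png'%t)
h=np.zeros((400,800,3),np.uint8); h[:,:400]=A; h[:B.shape[0],400:]=B; cv2.imwrite('pics/m%s.png'%t,h)
E
python3 rep.py 7
```

```text
11.45 [0.6241 0.2228 0.1652] [ 0.5847 -0.8782 -1.4525] Fm tool [ 1.5693  0.1838 -0.8522] M tool [ 0.0191 -0.0066  0.4377] 0.01908195457148628
to final (array([-0.6207, 49.3502,  0.4273]), array([-0.0007,  0.0015, -0.0002]))
```

View pics/m7.png

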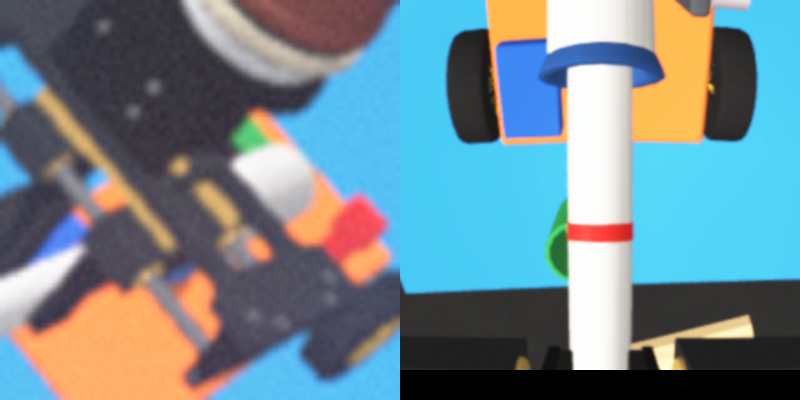

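servo_tool([
  {"twist": [0, 0, 0], "slide": [-0.3, 5, 0.2], "fingers": 0},
  {"twist": [0, 0, 0], "slide": [-0.3, 10, 0.2], "fingers": 0},
  {"twist": [0, 0, 0], "slide": [-0.3, 16, 0.2], "fingers": 0},
  {"twist": [0, 0, 0], "slide": [-0.3, 22, 0.2], "fingers": 0},
  {"twist": [0, 0, 0], "slide": [-0.3, 28, 0.2], "fingers": 0},
  {"twist": [0, 0, 0], "slide": [-0.3, 33, 0.2], "fingers": 0},
  {"twist": [0, 0, 0], "slide": [-0.3, 37, 0.2], "fingers": 0},
  {"twist": [0, 0, 0], "slide": [-0.3, 37, 0.2], "fingers": 0},
  {"twist": [0, 0, 0], "slide": [-0.3, 37, 0.2], "fingers": 0},
])

```text
time: 12.72
position: [0.5923, 0.2246, 0.1473]
eef_rot: [-1.567, 1.047, -0.044]
force: [-0.0, 0.2, 0.2]
gripper_width: 0.0195
```

```bash
python3 rep.py 8
```

```text
12.725 [0.5923 0.2246 0.1473] [-0.0226  0.2477  0.2117] Fm tool [-0.2    -0.0761  0.2468] M tool [-0.0573 -0.0081  0.3992] 0.01945147350773108
to final (array([-0.198 , 12.9013,  0.161 ]), array([-0.001 ,  0.0016,  0.0004]))
```

View pics/wrist8.png

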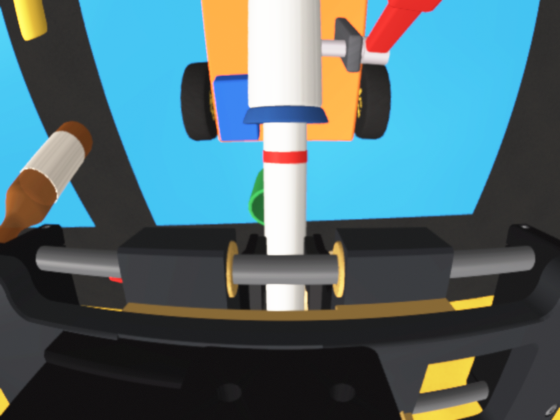

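View pics/m8.png

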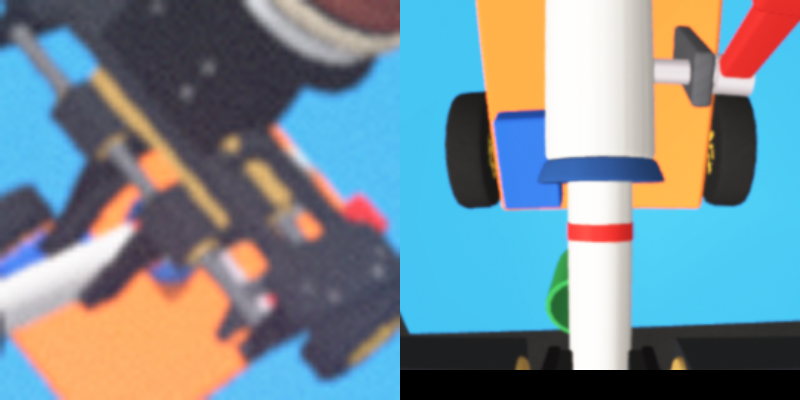

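Run:
```python
from h import *
np.set_printoptions(precision=4,suppress=True)
s,p,R0=cur(); im,d,T,k=load('wrist8')
cv2.imwrite('pics/w8c.png',cv2.resize(im[90:175,235:335],None,fx=7,fy=7,interpolation=cv2.INTER_CUBIC))
def tool(u,v,xt):
    o,r=wray(u,v,T,k); o=R0.inv().apply(o-p); r=R0.inv().apply(r); return (o+r*(xt-o[0])/r[0])*1000
hsv=cv2.cvtColor(im,cv2.COLOR_BGR2HSV)
for c in(275,285,295):
    print(c,[tuple(map(int,hsv[r,c])) for r in range(104,126)]) if c==285 else 0
    rr=[r for r in range(140,170) if (hsv[r,c,0]<8 or hsv[r,c,0]>172) and hsv[r,c,1]>120]; print(c,'ring rows',rr[0],rr[-1], 'tool', tool(c,rr[0]-.5,-.030), tool(c,rr[-1]+.5,-.030))
    bb=[r for r in range(100,135) if 100<hsv[r,c,0]<125 and hsv[r,c,1]>140]; print('blue',bb[0],bb[-1],'tool top',tool(c,bb[-1]+.5,-.0415),tool(c,bb[0]-.5,-.0375))
for r in range(110,128):
    cc=[c for c in range(235,335) if 105<hsv[r,c,0]<125 and hsv[r,c,1]>140 and hsv[r,c,2]<200]; print(r,cc[0] if cc else None,cc[-1] if cc else None,end='; ')
```

```text
275 ring rows 152 162 tool [-30.      55.3971  -4.881 ] [-30.      50.1308  -4.9029]
blue 107 121 tool top [-41.5     69.4075  -4.4855] [-37.5    76.295  -4.599]
285 [(15, 4, 234), (111, 31, 174), (110, 135, 144), (109, 173, 152), (109, 175, 159), (109, 177, 160), (109, 174, 161), (109, 176, 161), (109, 176, 161), (109, 175, 162), (109, 175, 162), (109, 175, 163), (109, 175, 163), (109, 175, 163), (109, 176, 165), (109, 176, 170), (109, 174, 173), (109, 150, 175), (110, 49, 208), (0, 1, 246), (20, 3, 253), (15, 2, 253)]
285 ring rows 152 162 tool [-30.      55.3891  -0.1418] [-30.      50.1245  -0.1414]
blue 107 121 tool top [-41.5    69.396  -0.138] [-37.5     76.281   -0.1403]
295 ring rows 152 163 tool [-30.      55.398    4.5974] [-30.      49.6514   4.6223]
blue 107 120 tool top [-41.5     69.848    4.2085] [-37.5     76.2954   4.3183]
110 248 321; 111 247 322; 112 247 322; 113 246 323; 114 246 323; 115 245 323; 116 245 324; 117 245 324; 118 244 325; 119 244 325; 120 244 326; 121 243 325; 122 243 262; 123 245 258; 124 256 258; 125 257 258; 126 257 258; 127 257 258;
```

View pics/w8c.png

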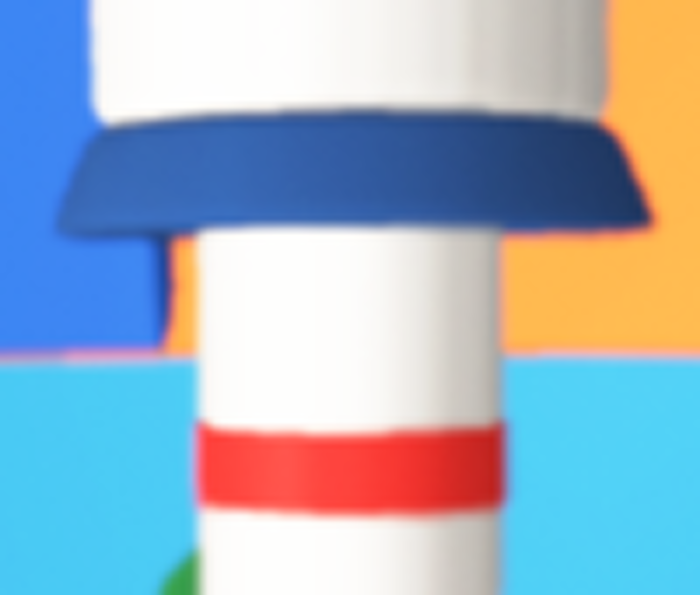

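servo_tool([
  {"twist": [0, 0, 0], "slide": [0, 4, 0], "fingers": 0},
  {"twist": [0, 0, 0], "slide": [0, 8, 0], "fingers": 0},
  {"twist": [0, 0, 0], "slide": [0, 11, 0], "fingers": 0},
  {"twist": [0, 0, 0], "slide": [0, 12, 0], "fingers": 0},
  {"twist": [0, 0, 0], "slide": [0, 12, 0], "fingers": 0},
  {"twist": [0, 0, 0], "slide": [0, 12, 0], "fingers": 0},
])

```text
time: 13.62
position: [0.5819, 0.2251, 0.1413]
eef_rot: [-1.567, 1.047, -0.044]
force: [0.6, -0.5, -0.9]
gripper_width: 0.019
```

```bash
python3 rep.py 9
cat > gap.py <<'E'
from h import *
import sys
np.set_printoptions(precision=2,suppress=True)
s,p,R0=cur(); im,d,T,k=load(sys.argv[1])
cv2.imwrite('pics/gap_%s.png'%sys.argv[1],cv2.resize(im[90:175,235:335],None,fx=7,fy=7,interpolation=cv2.INTER_CUBIC))
def tool(u,v,xt):
    o,r=wray(u,v,T,k); o=R0.inv().apply(o-p); r=R0.inv().apply(r); return (o+r*(xt-o[0])/r[0])*1000
hsv=cv2.cvtColor(im,cv2.COLOR_BGR2HSV)
for c in(275,285,295):
    rr=[r for r in range(130,175) if (hsv[r,c,0]<8 or hsv[r,c,0]>172) and hsv[r,c,1]>120]; print(c,'ring rows',rr[0],rr[-1], 'tool', tool(c,rr[0]-.5,-.030), tool(c,rr[-1]+.5,-.030))
    bb=[r for r in range(100,165) if 100<hsv[r,c,0]<125 and hsv[r,c,1]>140]; print('blue',bb[0],bb[-1],'tool top',tool(c,bb[-1]+.5,-.0415),tool(c,bb[0]-.5,-.0375))
for r in range(bb[-1]-3,bb[-1]+5): 
    cc=[c for c in range(235,335) if 105<hsv[r,c,0]<125 and hsv[r,c,1]>140 and hsv[r,c,2]<200]; print(r,cc[0] if cc else None,cc[-1] if cc else None,end='; ')
print('corner',tool(242.5,bb[-1]+2,-.019),tool(327,bb[-1]+1.5,-.019))
E
python3 gap.py wrist9
```

```text
13.625 [0.5819 0.2251 0.1413] [ 0.6156 -0.5065 -0.8753] Fm tool [ 1.0766 -0.1156 -0.4787] M tool [0.049  0.0067 0.3697] 0.018975244908753495
to final (array([-0.2166,  0.7906,  0.1807]), array([-0.0009,  0.0016,  0.0003]))
275 ring rows 152 162 tool [-30.    55.33  -4.89] [-30.    50.06  -4.91]
blue 133 147 tool top [-41.5   57.9   -4.52] [-37.5   64.46  -4.63]
285 ring rows 152 162 tool [-30.    55.32  -0.15] [-30.    50.06  -0.15]
blue 133 147 tool top [-41.5   57.89  -0.14] [-37.5   64.45  -0.15]
295 ring rows 152 163 tool [-30.    55.33   4.59] [-30.    49.58   4.61]
blue 133 147 tool top [-41.5   57.9    4.24] [-37.5   64.46   4.34]
144 244 325; 145 244 325; 146 244 322; 147 245 315; 148 249 302; 149 257 258; 150 258 258; 151 258 258; corner [-19.    56.   -21.83] [-19.    56.26  21.25]
```

View pics/gap_wrist9.png

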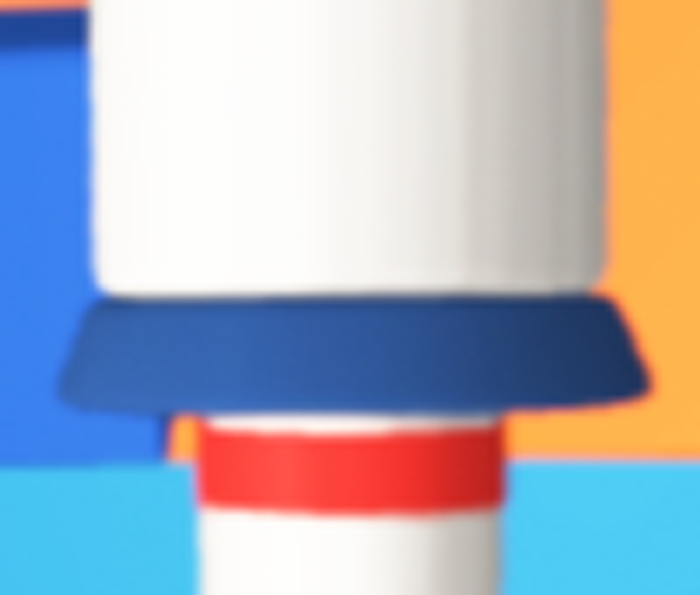

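The wrist view shows the ring about 1–2 mm outside the blue mouth and the whole ring visible. Now I let go (it should settle about 2 mm deeper).

servo_tool([
  {"twist": [0, 0, 0], "slide": [0, 0, 0], "fingers": 0},
  {"twist": [0, 0, 0], "slide": [0, 0, 0], "fingers": 0},
  {"twist": [0, 0, 0], "slide": [0, 0, 0], "fingers": 0.5},
  {"twist": [0, 0, 0], "slide": [0, 0, 0], "fingers": 0.8},
  {"twist": [0, 0, 0], "slide": [0, 0, 0], "fingers": 0.8},
  {"twist": [0, 0, 0], "slide": [0, 0, 0], "fingers": 0.8},
  {"twist": [0, 0, 0], "slide": [0, 0, 0], "fingers": 0.8},
  {"twist": [0, 0, 0], "slide": [0, 0, 0], "fingers": 0.8},
])

```text
time: 14.78
position: [0.5817, 0.2251, 0.1411]
eef_rot: [-1.567, 1.047, -0.044]
force: [-0.3, 0.7, 0.6]
gripper_width: 0.0673
```

```bash
python3 rep.py 10; python3 gap.py wrist10
```

```text
14.775 [0.5817 0.2251 0.1411] [-0.3365  0.7396  0.6283] Fm tool [-0.7285  0.0077  0.7241] M tool [ 0.07   -0.0235  0.2803] 0.06728153787620941
to final (array([-0.2933,  0.5726,  0.2101]), array([-0.0009,  0.0015,  0.    ]))
275 ring rows 150 158 tool [-30.    56.29  -4.92] [-30.    51.99  -4.94]
blue 134 148 tool top [-41.5   57.47  -4.56] [-37.5   64.02  -4.66]
285 ring rows 150 158 tool [-30.    56.29  -0.19] [-30.    51.99  -0.19]
blue 134 148 tool top [-41.5   57.46  -0.18] [-37.5   64.    -0.18]
295 ring rows 150 158 tool [-30.    56.29   4.55] [-30.    51.99   4.57]
blue 134 148 tool top [-41.5   57.46   4.2 ] [-37.5   64.01   4.3 ]
145 243 325; 146 243 324; 147 244 319; 148 246 306; 149 251 258; 150 257 258; 151 258 258; 152 258 258; corner [-19.    55.5  -21.87] [-19.    55.75  21.22]
```

View pics/gap_wrist10.png

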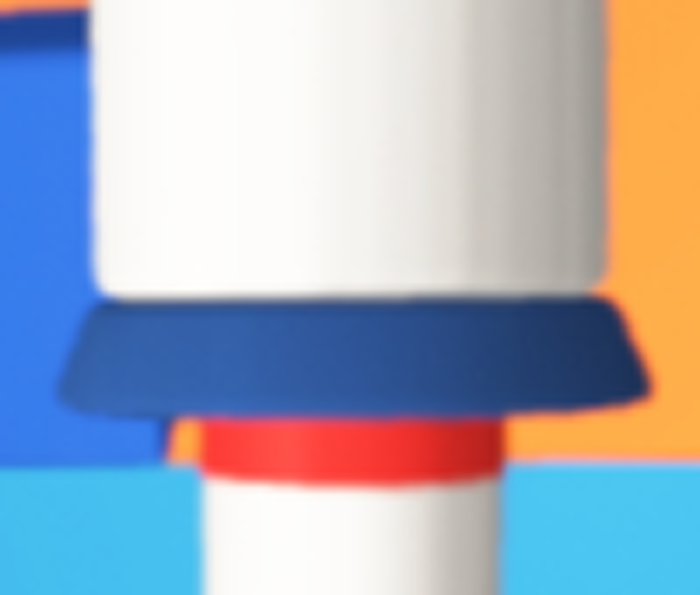

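View pics/wrist10.png

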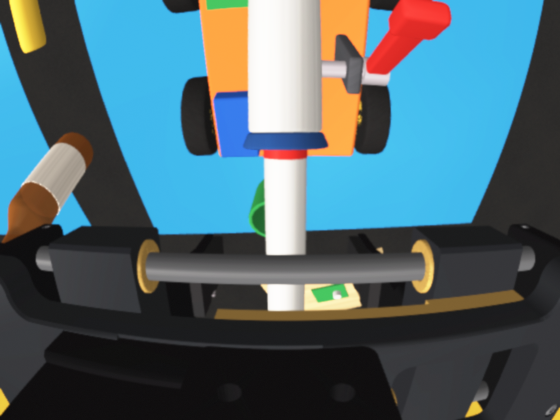

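The ring meets the mouth after settling (about −0.5 mm by the wrist view). I back the open fingers straight out along the tool axis and look at the lever.

servo_tool([
  {"twist": [0, 0, 0], "slide": [-6, 0, 0], "fingers": 0.8},
  {"twist": [0, 0, 0], "slide": [-18, 0, 0], "fingers": 0.8},
  {"twist": [0, 0, 0], "slide": [-35, 0, 0], "fingers": 0.8},
  {"twist": [0, 0, 0], "slide": [-60, 0, 0], "fingers": 0.8},
  {"twist": [0, 0, 0], "slide": [-90, 0, 0], "fingers": 0.8},
  {"twist": [0, 0, 0], "slide": [-120, 0, 0], "fingers": 0.6},
  {"twist": [0, 0, 0.1], "slide": [-145, 0, 0], "fingers": 0.3},
  {"twist": [0, 0, 0.25], "slide": [-165, 0, 0], "fingers": 0},
  {"twist": [0, 0, 0.4], "slide": [-175, 0, 0], "fingers": 0},
  {"twist": [0, 0, 0.52], "slide": [-180, 0, 0], "fingers": 0},
  {"twist": [0, 0, 0.52], "slide": [-180, 0, 0], "fingers": 0},
  {"twist": [0, 0, 0.52], "slide": [-180, 0, 0], "fingers": 0},
])

```text
time: 16.42
position: [0.4913, 0.2291, 0.2971]
eef_rot: [-1.252, 1.565, 0.272]
force: [0.9, -0.1, 0.2]
gripper_width: 0.0075
```

Run:
```python
from h import *
np.set_printoptions(precision=4,suppress=True)
s,p,R0=cur(); print(s['time'],p,s['force'],s['gripper_width'],s['joint_positions'])
for v in('wrist','scene','top'): snap(v,v+'11')
_,_,T,k=load('wrist11')
yaw=-.047; O=np.array([.4954,.2294,0]); Rz=R.from_euler('z',yaw)
for q in([0,50,95],[-33,50,165.7],[-28.4,60,167.8],[-28.4,40,167.8]): 
    w=O+Rz.apply(np.array(q)/1000); print(q,w,wproj(w,T,k),[proj(w,*load(n)[2:]) for n in('scene11','top11')])
im=cv2.imread('pics/top11.png'); A=cv2.resize(im[110:250,60:220],None,fx=4,fy=4,interpolation=cv2.INTER_CUBIC); cv2.imwrite('pics/t11.png',A)
```

```text
16.425 [0.4913 0.2291 0.2971] [ 0.9112 -0.0758  0.2457] 0.007542856930275557 [ 0.2909 -0.0305  1.6152 -0.0001  1.5514 -1.2332]
[0, 50, 95] [0.4977 0.2793 0.095 ] [326.6252 186.3025] [array([402.3774, 353.7299]), array([107.7194, 200.9395])]
[-33, 50, 165.7] [0.4648 0.2809 0.1657] [336.4924 166.3313] [array([419.5183, 334.1898]), array([ 98.4743, 210.6731])]
[-28.4, 60, 167.8] [0.4699 0.2907 0.1678] [346.7073 171.3821] [array([421.2748, 338.429 ]), array([ 94.5722, 208.7849])]
[-28.4, 40, 167.8] [0.4689 0.2707 0.1678] [326.6003 171.144 ] [array([415.1466, 331.3986]), array([102.0534, 208.9974])]
```

View pics/wrist11.png

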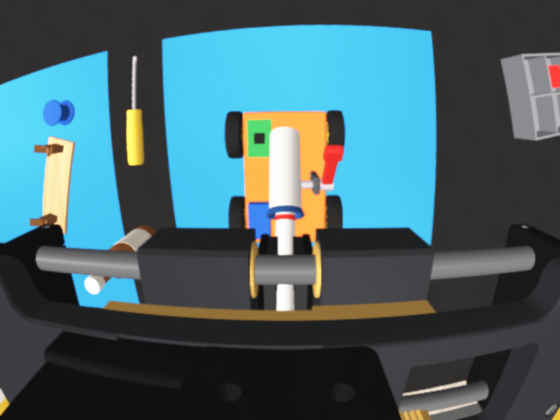

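View pics/t11.png

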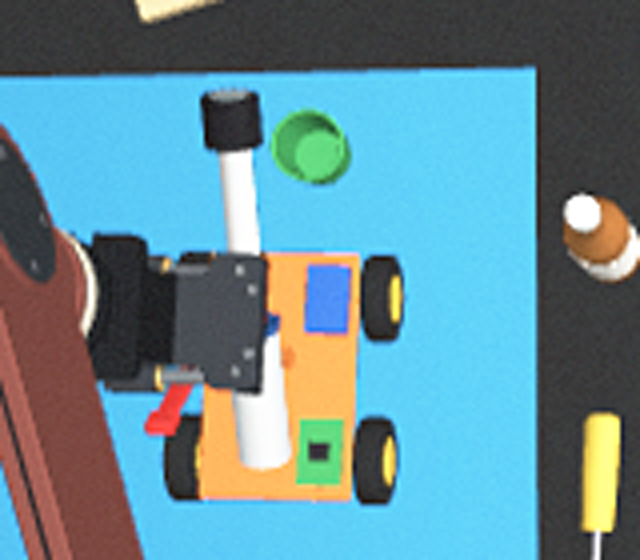

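View pics/scene11.png

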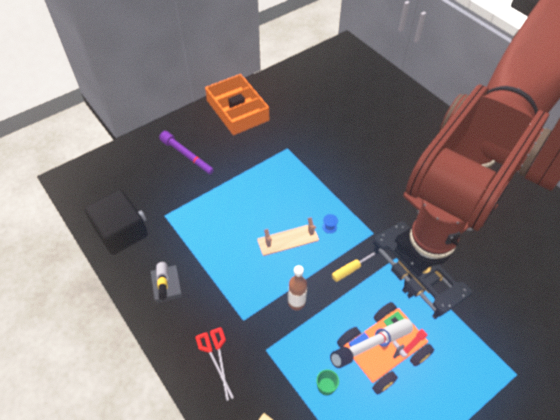

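Run:
```python
from h import *
np.set_printoptions(precision=1,suppress=True)
yaw=-.047; O=np.array([.494,.2294,0]); Rz=R.from_euler('z',yaw)
for n,(a0,a1,b0,b1) in (('scene0',(400,430,325,358)),('top0',(94,112,198,222)),('scene11',(400,430,325,358))):
    im,d,T,k=load(n); hsv=cv2.cvtColor(im,cv2.COLOR_BGR2HSV).astype(int)
    m=np.zeros(d.shape,bool); m[b0:b1,a0:a1]=True
    m&=((hsv[...,0]<6)|(hsv[...,0]>172))&(hsv[...,1]>150)&(hsv[...,2]>90)
    m=cv2.erode(m.astype(np.uint8),np.ones((2,2)))>0
    P=Rz.inv().apply(pts(d,T,k)[m]-O)*1000
    P=P[(P[:,2]>70)]
    o=P[:,2].argsort(); P=P[o]
    print(n,len(P)); 
    for q in np.array_split(P,8): print(np.median(q,0))
    A=np.polyfit(P[:,2]-95,P[:,0],1); print('elev deg',np.degrees(np.arctan2(1,-A[0])),'x at pivot height',A[1])
im,d,T,k=load('wrist11'); cv2.imwrite('pics/w11c.png',cv2.resize(im[120:215,260:360],None,fx=7,fy=6,interpolation=cv2.INTER_CUBIC))
for e in(35,45,50,55,60,65):
    c,s_=np.cos(np.radians(e)),np.sin(np.radians(e))
    out=[]
    for r,h,y in((78,5,40),(78,5,60),(58,5,40),(58,5,60)):
        w=O+Rz.apply(np.array([-r*c+h*s_,y,95+r*s_+h*c])/1000); out.append(wproj(w,T,k))
    print(e,np.array(out).ravel())
```

```text
scene0 131
[-10.2  51.6 110.8]
[-14.8  50.2 118.5]
[-20.   52.9 125.3]
[-26.6  51.  132.3]
[-31.2  51.1 140.2]
[-36.7  51.9 146.5]
[-39.4  51.6 150.1]
[-42.7  50.9 156.2]
elev deg 113.14742945841745 x at pivot height -43.89083499954955
top0 65
[-11.5  47.1 112.2]
[-18.2  46.6 123.5]
[-24.2  47.7 131.9]
[-31.4  47.4 136.1]
[-40.2  42.8 146.6]
[-39.5  51.  152.6]
[-45.2  45.5 155.9]
[-45.3  44.9 159. ]
elev deg 53.37750884919666 x at pivot height 0.6482929828871699
scene11 130
[-10.   52.3 109.9]
[-15.3  50.2 118.7]
[-21.7  52.6 125.5]
[-25.9  52.1 132.7]
[-31.8  51.6 138.5]
[-36.1  51.9 146.1]
[-38.9  51.1 150. ]
[-42.5  51.6 156.9]
elev deg 113.17283501664741 x at pivot height -44.08368484985968
35 [324.2 135.6 343.2 136.  322.7 150.5 341.  150.8]
45 [325.2 145.1 344.7 145.5 323.3 157.7 342.  158. ]
50 [325.7 150.7 345.4 151.  323.6 161.8 342.4 162.1]
55 [326.  156.7 345.9 157.  323.9 166.2 342.7 166.4]
60 [326.3 163.  346.4 163.3 324.  170.8 343.  171. ]
65 [326.6 169.7 346.7 169.9 324.2 175.5 343.2 175.7]
```

View pics/w11c.png

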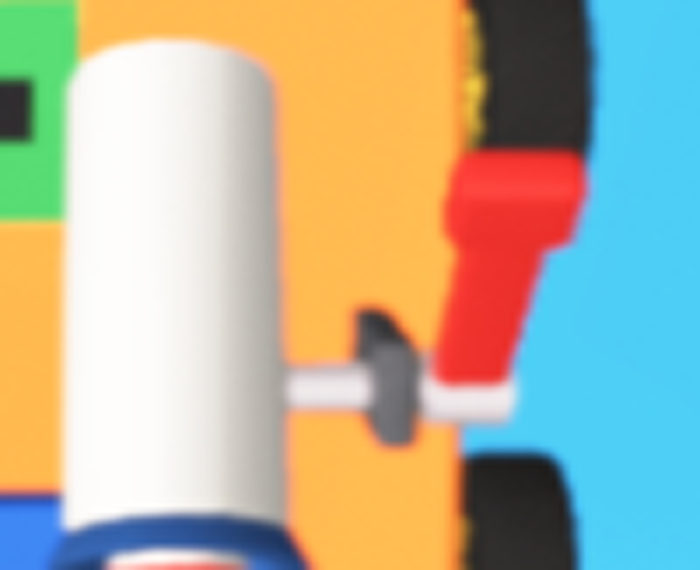

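Lever elevation measures about 54° (joint about 0.19, still open), with the pivot where expected. I go above it, on its +x side, with shut fingers pointing down.

```bash
cat > lv.py <<'E'
from h import *
np.set_printoptions(precision=1,suppress=True)
s,p,R0=cur(); print(s['time'],p*1000,s['force'],s['gripper_width'])
yaw=-.047; O=np.array([.494,.2294,0]); Rz=R.from_euler('z',yaw); Rt=rot([0,0,-1],Rz.apply([-1,0,0]))
print('rover frame tcp',Rz.inv().apply(p-O)*1000)
for q in([-8,52,210],[-8,52,155],[-25.3,52,151.3],[-33.6,52,145.2],[-56.6,52,95.4]):
    sl,tw=delta(O+Rz.apply(np.array(q)/1000),Rt); print(q,sl,np.round(tw,4))
E
python3 lv.py
```

```text
16.575 [490.9 229.3 297.2] [0.1 1.1 0.5] 0.0019321263621345749
rover frame tcp [ -3.1  -0.2 297.2]
[-8, 52, 210] [87.3  5.3 52.1] [0. 0. 0.]
[-8, 52, 155] [142.3   5.6  52. ] [0. 0. 0.]
[-25.3, 52, 151.3] [145.9  22.9  52. ] [0. 0. 0.]
[-33.6, 52, 145.2] [152.   31.2  52. ] [0. 0. 0.]
[-56.6, 52, 95.4] [201.7  54.4  51.9] [0. 0. 0.]
```

servo_tool([
  {"twist": [0, 0, 0], "slide": [10, 2, 20], "fingers": 0},
  {"twist": [0, 0, 0], "slide": [30, 4, 40], "fingers": 0},
  {"twist": [0, 0, 0], "slide": [55, 5.5, 52], "fingers": 0},
  {"twist": [0, 0, 0], "slide": [85, 5.5, 52], "fingers": 0},
  {"twist": [0, 0, 0], "slide": [110, 5.5, 52], "fingers": 0},
  {"twist": [0, 0, 0], "slide": [130, 5.5, 52], "fingers": 0},
  {"twist": [0, 0, 0], "slide": [142, 5.5, 52], "fingers": 0},
  {"twist": [0, 0, 0], "slide": [142, 5.5, 52], "fingers": 0},
  {"twist": [0, 0, 0], "slide": [142, 5.5, 52], "fingers": 0},
])

```text
time: 17.7
position: [0.49, 0.2818, 0.1561]
eef_rot: [-1.124, 1.565, 0.4]
force: [0.5, -0.4, 0.7]
gripper_width: 0.0006
```

```bash
python3 lv.py; python3 -c "
from h import *
im,d,c=snap('wrist','w12'); cv2.imwrite('pics/w12c.png',cv2.resize(im[0:330,150:450],None,fx=1.8,fy=1.8))"
```

```text
17.7 [490.  281.8 156.1] [ 0.5 -0.4  0.7] 0.000624305208219759
rover frame tcp [ -6.5  52.1 156.1]
[-8, 52, 210] [-53.9   1.2   0. ] [-0.  0.  0.]
[-8, 52, 155] [ 1.1  1.5 -0.1] [-0.  0.  0.]
[-25.3, 52, 151.3] [ 4.7 18.9 -0.1] [-0.  0.  0.]
[-33.6, 52, 145.2] [10.7 27.2 -0.2] [-0.  0.  0.]
[-56.6, 52, 95.4] [60.4 50.4 -0.3] [-0.  0.  0.]
```

View pics/w12c.png

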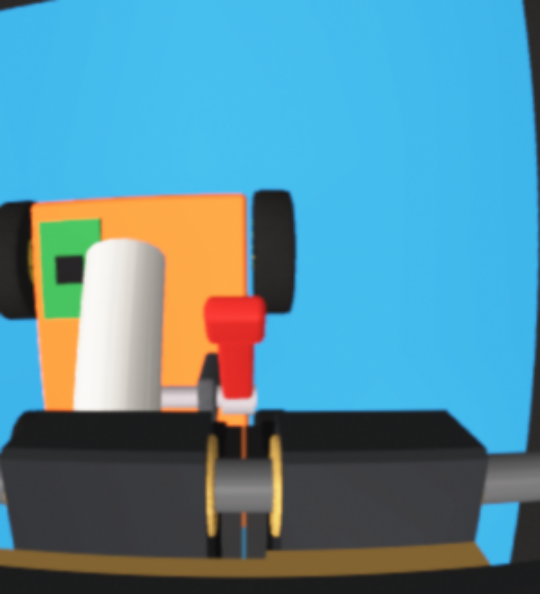

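servo_tool([
  {"twist": [0, 0, 0], "slide": [2, 10, -1], "fingers": 0},
  {"twist": [0, 0, 0], "slide": [4.5, 18, -1], "fingers": 0},
  {"twist": [0, 0, 0], "slide": [7.5, 23, -1], "fingers": 0},
  {"twist": [0, 0, 0], "slide": [11, 27, -1], "fingers": 0},
  {"twist": [0, 0, 0], "slide": [15, 31.5, -1], "fingers": 0},
  {"twist": [0, 0, 0], "slide": [19, 35, -1], "fingers": 0},
  {"twist": [0, 0, 0], "slide": [24, 38.5, -1], "fingers": 0},
  {"twist": [0, 0, 0], "slide": [29, 41.5, -1], "fingers": 0},
  {"twist": [0, 0, 0], "slide": [34, 44, -1], "fingers": 0},
  {"twist": [0, 0, 0], "slide": [39, 46.5, -1], "fingers": 0},
  {"twist": [0, 0, 0], "slide": [45, 48, -1], "fingers": 0},
  {"twist": [0, 0, 0], "slide": [50, 49, -1], "fingers": 0},
])

```text
time: 19.25
position: [0.4405, 0.2827, 0.1044]
eef_rot: [-1.148, 1.567, 0.376]
force: [-1.7, -0.6, 1.6]
gripper_width: 0.0008
```

```bash
python3 lv.py; python3 -c "
from h import *
im,d,c=snap('wrist','w13'); cv2.imwrite('pics/w13c.png',cv2.resize(im[0:330,150:450],None,fx=1.8,fy=1.8))"
```

```text
19.25 [440.5 282.7 104.4] [-1.7 -0.6  1.6] 0.0007811810543048274
rover frame tcp [-56.   50.8 104.4]
[-8, 52, 210] [-105.4  -48.4    1.4] [-0.  0.  0.]
[-8, 52, 155] [-50.4 -48.2   1.3] [-0.  0.  0.]
[-25.3, 52, 151.3] [-46.8 -30.9   1.3] [-0.  0.  0.]
[-33.6, 52, 145.2] [-40.7 -22.5   1.3] [-0.  0.  0.]
[-56.6, 52, 95.4] [9.  0.6 1.2] [-0.  0.  0.]
```

View pics/w13c.png

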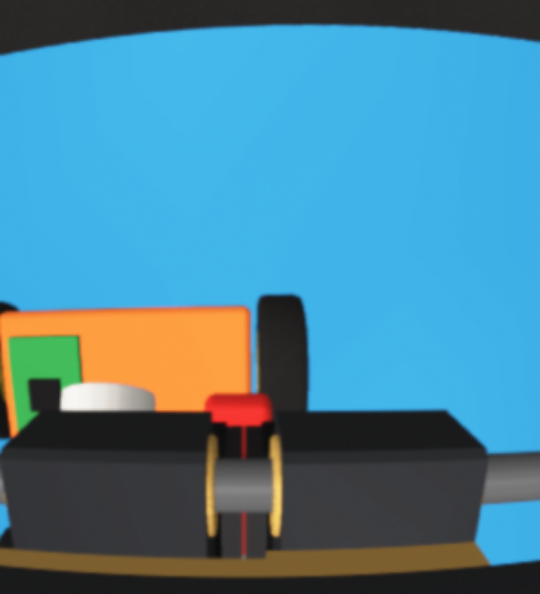

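Lever follows the fingers. Pressing on to the stop in small steps.

servo_tool([
  {"twist": [0, 0, 0], "slide": [3, 0, 0], "fingers": 0},
  {"twist": [0, 0, 0], "slide": [6, 0.5, 0], "fingers": 0},
  {"twist": [0, 0, 0], "slide": [8, 0.5, 0], "fingers": 0},
  {"twist": [0, 0, 0], "slide": [9, 0.5, 0], "fingers": 0},
  {"twist": [0, 0, 0], "slide": [9.5, 0.5, 0], "fingers": 0},
  {"twist": [0, 0, 0], "slide": [9.5, 0.5, 0], "fingers": 0},
])

```text
time: 20.05
position: [0.44, 0.2829, 0.0954]
eef_rot: [-1.134, 1.567, 0.39]
force: [-0.4, -0.6, 1.0]
gripper_width: 0.0006
```

```bash
python3 lv.py
```

```text
20.05 [440.  282.9  95.4] [-0.4 -0.6  1. ] 0.0006220134329081282
rover frame tcp [-56.4  50.9  95.4]
[-8, 52, 210] [-114.4  -48.8    1.3] [0. 0. 0.]
[-8, 52, 155] [-59.4 -48.6   1.2] [0. 0. 0.]
[-25.3, 52, 151.3] [-55.8 -31.3   1.2] [0. 0. 0.]
[-33.6, 52, 145.2] [-49.7 -23.    1.2] [0. 0. 0.]
[-56.6, 52, 95.4] [-0.   0.2  1.1] [0. 0. 0.]
```

servo_tool([
  {"twist": [0, 0, 0], "slide": [0.8, 0, 0], "fingers": 0},
  {"twist": [0, 0, 0], "slide": [1.5, 0, 0], "fingers": 0},
  {"twist": [0, 0, 0], "slide": [1.5, 0, 0], "fingers": 0},
])

```text
time: 20.42
position: [0.44, 0.2829, 0.0938]
eef_rot: [-1.118, 1.567, 0.406]
force: [-0.3, 0.3, 1.4]
gripper_width: 0.0002
```

servo_tool([
  {"twist": [0, 0, 0], "slide": [0.8, 0, 0], "fingers": 0},
  {"twist": [0, 0, 0], "slide": [1.2, 0, 0], "fingers": 0},
  {"twist": [0, 0, 0], "slide": [1.2, 0, 0], "fingers": 0},
])

```text
time: 20.8
position: [0.44, 0.2829, 0.0926]
eef_rot: [-1.11, 1.567, 0.414]
force: [-0.7, 0.5, 0.8]
gripper_width: 0.0007
```

servo_tool([
  {"twist": [0, 0, 0], "slide": [0.8, 0, 0], "fingers": 0},
  {"twist": [0, 0, 0], "slide": [1.5, 0, 0], "fingers": 0},
  {"twist": [0, 0, 0], "slide": [1.5, 0, 0], "fingers": 0},
])

```text
time: 21.18
position: [0.44, 0.2828, 0.091]
eef_rot: [-1.122, 1.567, 0.402]
force: [-0.5, 0.3, 1.4]
gripper_width: 0.0004
```

```bash
python3 lv.py
python3 - <<'E'
from h import *
im,d,c=snap('wrist','w14'); A=cv2.resize(im[100:330,200:380],(360,460))
im,d,c=snap('scene','s14'); B=cv2.resize(im[310:380,370:440],(440,440),interpolation=cv2.INTER_CUBIC)
h=np.zeros((460,800,3),np.uint8);h[:,:360]=A;h[:440,360:]=B;cv2.imwrite('pics/m14.png',h)
E
```

```text
21.175 [440.  282.8  91. ] [-0.5  0.3  1.4] 0.000357133808598113
rover frame tcp [-56.5  50.8  91. ]
[-8, 52, 210] [-118.8  -48.9    1.4] [-0.  0.  0.]
[-8, 52, 155] [-63.8 -48.7   1.3] [-0.  0.  0.]
[-25.3, 52, 151.3] [-60.2 -31.4   1.3] [-0.  0.  0.]
[-33.6, 52, 145.2] [-54.1 -23.1   1.2] [-0.  0.  0.]
[-56.6, 52, 95.4] [-4.4  0.1  1.2] [-0.  0.  0.]
```

View pics/m14.png

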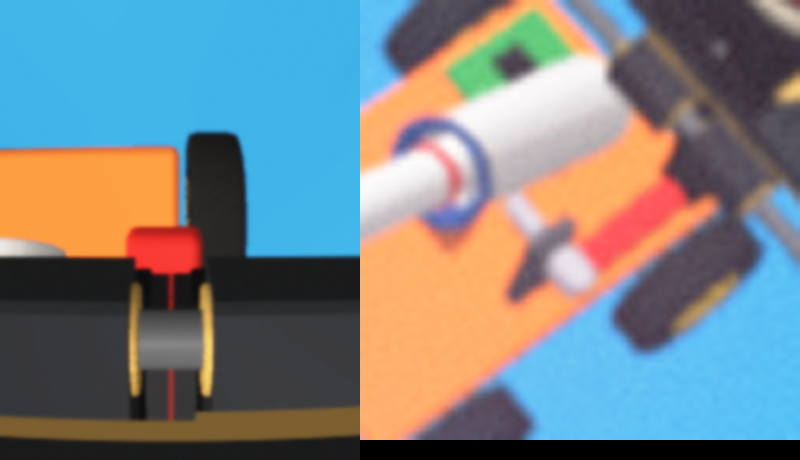

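servo_tool([
  {"twist": [0, 0, 0], "slide": [0.8, 0, 0], "fingers": 0},
  {"twist": [0, 0, 0], "slide": [1.5, 0, 0], "fingers": 0},
  {"twist": [0, 0, 0], "slide": [1.5, 0, 0], "fingers": 0},
])

```text
time: 21.65
position: [0.44, 0.2829, 0.0896]
eef_rot: [-1.127, 1.567, 0.397]
force: [0.3, 0.1, 0.2]
gripper_width: 0.0006
```

servo_tool([
  {"twist": [0, 0, 0], "slide": [0.8, 0, 0], "fingers": 0},
  {"twist": [0, 0, 0], "slide": [1.5, 0, 0], "fingers": 0},
  {"twist": [0, 0, 0], "slide": [1.5, 0, 0], "fingers": 0},
])

```text
time: 22.02
position: [0.44, 0.2829, 0.0881]
eef_rot: [-1.12, 1.567, 0.404]
force: [0.6, 0.4, 1.8]
gripper_width: 0.0005
```

Run:
```python
from h import *
np.set_printoptions(precision=1,suppress=True)
s=telemetry.observe(); print(s['time'],s['force'],np.array(s['joint_efforts']))
yaw=-.047; O=np.array([.494,.2294,0]); Rz=R.from_euler('z',yaw)
snap('scene','s15'); snap('wrist','w15')
im,d,T,k=load('s15'); hsv=cv2.cvtColor(im,cv2.COLOR_BGR2HSV).astype(int)
m=np.zeros(d.shape,bool); m[325:360,398:435]=True
m&=((hsv[...,0]<6)|(hsv[...,0]>172))&(hsv[...,1]>150)&(hsv[...,2]>90)
m=cv2.erode(m.astype(np.uint8),np.ones((2,2)))>0
P=Rz.inv().apply(pts(d,T,k)[m]-O)*1000
P=P[P[:,0].argsort()]
for q in np.array_split(P,6): print(np.median(q,0))
A=cv2.resize(cv2.imread('pics/w15.png')[150:330,200:370],(400,424)); B=cv2.resize(im[310:370,380:440],(400,400),interpolation=cv2.INTER_CUBIC)
h=np.zeros((424,800,3),np.uint8);h[:,:400]=A;h[:400,400:]=B;cv2.imwrite('pics/m15.png',h)
```

```text
22.025 [0.6 0.4 1.8] [ -0.2 -38.8 -34.9  -0.1  -0.1  -0. ]
[-46.5  51.2 105.5]
[-40.   50.9 104.3]
[-32.6  52.6 104.8]
[-25.8  51.8 103.9]
[-20.3  52.  101.5]
[-15.1  51.5 100.3]
```

View pics/m15.png

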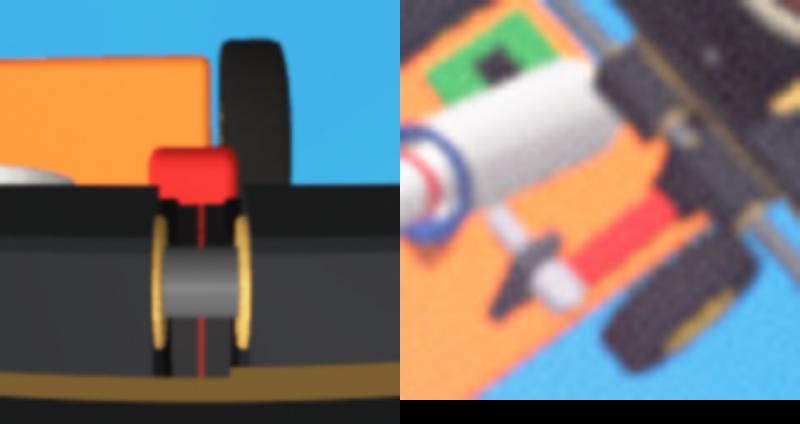

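Run:
```python
from h import *
np.set_printoptions(precision=1,suppress=True)
yaw=-.047; O=np.array([.494,.2294,0]); Rz=R.from_euler('z',yaw)
for n in('w12','w13','w14','w15'):
    im,d,T,k=load(n); hsv=cv2.cvtColor(im,cv2.COLOR_BGR2HSV).astype(int)
    m=((hsv[...,0]<6)|(hsv[...,0]>172))&(hsv[...,1]>150)&(hsv[...,2]>90); m[:130]=0;m[:,:240]=0;m[:,330:]=0
    rows=[np.argwhere(m[:,c])[:,0] for c in range(270,295,4)]
    print(n,'red rows',[(r.min(),r.max()) for r in rows if len(r)], 'cols',np.argwhere(m[:235].any(0))[[0,-1],0])
    for e in(54,20,15,10,5,0,-4):
        c,s_=np.cos(np.radians(e)),np.sin(np.radians(e)); o=[]
        for r,h in((78,-5),(78,5),(58,5)):
            o.append(wproj(O+Rz.apply(np.array([-r*c+h*s_,50,95+r*s_+h*c])/1000),T,k))
        print('  ',e,np.array(o).ravel())
    # fingertip
    print('   finger corner', [wproj(O+Rz.apply(np.array(q)/1000),T,k) for q in([-66,51,88],[-66,51,98],[-66,51,108])] if n=='w15' else '')
im=load('w15')[0]; cv2.imwrite('pics/w15c.png',cv2.resize(im[195:320,225:345],None,fx=6,fy=4.6,interpolation=cv2.INTER_CUBIC))
```

```text
w12 red rows [(np.int64(165), np.int64(197)), (np.int64(165), np.int64(218)), (np.int64(165), np.int64(220)), (np.int64(165), np.int64(220)), (np.int64(164), np.int64(220)), (np.int64(165), np.int64(191)), (np.int64(164), np.int64(188))] cols [264 297]
   54 [281.6 168.  281.6 183.7 281.8 198. ]
   20 [282.  124.5 281.9 129.6 282.1 157.2]
   15 [282.1 122.3 282.  125.9 282.1 153.8]
   10 [282.2 121.  282.1 123.2 282.1 151.1]
   5 [282.2 120.6 282.1 121.5 282.2 149.1]
   0 [282.3 120.9 282.2 120.7 282.2 147.8]
   -4 [282.3 121.8 282.2 120.6 282.3 147.2]
   finger corner 
w13 red rows [(np.int64(219), np.int64(234)), (np.int64(219), np.int64(234)), (np.int64(219), np.int64(236)), (np.int64(219), np.int64(236)), (np.int64(219), np.int64(306)), (np.int64(219), np.int64(236)), (np.int64(218), np.int64(236))] cols [264 300]
   54 [283.9 290.1 283.9 311.5 284.  313.9]
   20 [283.9 215.6 283.9 226.7 284.  255.1]
   15 [284.  209.7 283.9 218.8 284.  248.8]
   10 [284.  205.1 284.  212.3 284.  243.4]
   5 [284.  201.7 284.  207.1 284.  238.8]
   0 [284.  199.5 284.  203.1 284.  235. ]
   -4 [2
[... 576 characters left out ...]
283.9 203.9 283.8 206.8 283.9 240.5]
   finger corner 
w15 red rows [(np.int64(213), np.int64(234)), (np.int64(213), np.int64(234)), (np.int64(213), np.int64(237)), (np.int64(213), np.int64(237)), (np.int64(213), np.int64(309)), (np.int64(213), np.int64(236)), (np.int64(212), np.int64(236))] cols [264 300]
   54 [283.6 309.4 283.6 333.  283.8 332.9]
   20 [283.7 225.1 283.7 237.9 283.8 267.9]
   15 [283.8 218.3 283.7 228.8 283.8 260.8]
   10 [283.8 213.  283.8 221.3 283.8 254.6]
   5 [283.8 209.  283.8 215.3 283.8 249.4]
   0 [283.9 206.3 283.8 210.7 283.9 245. ]
   -4 [283.9 205.  283.8 208.  283.9 242.2]
   finger corner [array([285.6, 225.2]), array([285.6, 230.5]), array([285.7, 236.3])]
```

View pics/w15c.png

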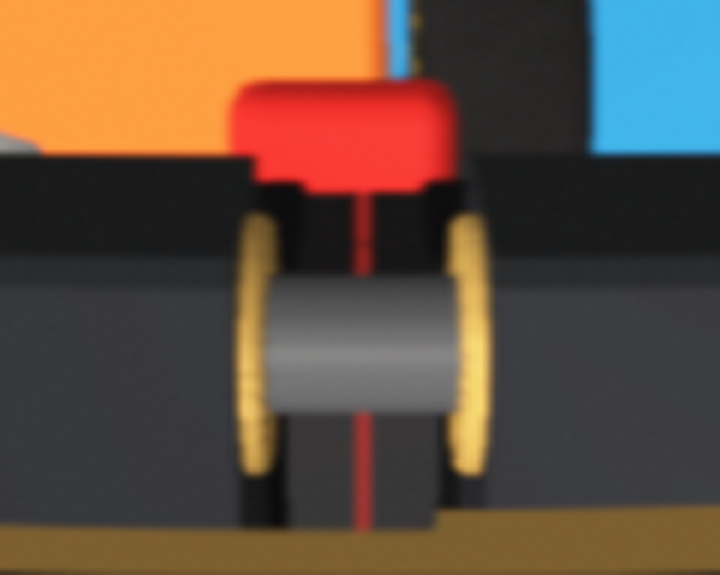

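The wrist view shows the lever about 10° above level, following the fingers. The effective contact sits about 20 mm behind the nominal TCP, so there's still about 13 mm to go. I continue down, watching the force.

servo_tool([
  {"twist": [0, 0, 0], "slide": [1.5, 0, 0], "fingers": 0},
  {"twist": [0, 0, 0], "slide": [3, 0, 0], "fingers": 0},
  {"twist": [0, 0, 0], "slide": [4.5, 0, 0], "fingers": 0},
  {"twist": [0, 0, 0], "slide": [6, 0, 0], "fingers": 0},
  {"twist": [0, 0, 0], "slide": [6, 0, 0], "fingers": 0},
])

```text
time: 22.75
position: [0.44, 0.2828, 0.0819]
eef_rot: [-1.135, 1.567, 0.389]
force: [0.6, 0.8, -0.4]
gripper_width: 0.0004
```

servo_tool([
  {"twist": [0, 0, 0], "slide": [1, 0, 0], "fingers": 0},
  {"twist": [0, 0, 0], "slide": [2, 0, 0], "fingers": 0},
  {"twist": [0, 0, 0], "slide": [3, 0, 0], "fingers": 0},
  {"twist": [0, 0, 0], "slide": [3, 0, 0], "fingers": 0},
])

```text
time: 23.25
position: [0.4401, 0.2828, 0.079]
eef_rot: [-1.137, 1.567, 0.387]
force: [-1.0, -0.1, -0.1]
gripper_width: 0.0005
```

```bash
cat > ob.py <<'E'
from h import *
import sys
np.set_printoptions(precision=1,suppress=True)
t=sys.argv[1]
yaw=-.047; O=np.array([.494,.2294,0]); Rz=R.from_euler('z',yaw)
snap('scene','s'+t); snap('wrist','w'+t)
im,d,T,k=load('s'+t); hsv=cv2.cvtColor(im,cv2.COLOR_BGR2HSV).astype(int)
m=np.zeros(d.shape,bool); m[325:362,398:438]=True
m&=((hsv[...,0]<6)|(hsv[...,0]>172))&(hsv[...,1]>150)&(hsv[...,2]>90)
m=cv2.erode(m.astype(np.uint8),np.ones((2,2)))>0
P=Rz.inv().apply(pts(d,T,k)[m]-O)*1000
P=P[P[:,0].argsort()]
for q in np.array_split(P,6): print(np.median(q,0))
A=np.polyfit(P[:,0],P[:,2],1); print('elev',np.degrees(np.arctan(-A[0])))
w,_,T,k=load('w'+t); hsv=cv2.cvtColor(w,cv2.COLOR_BGR2HSV).astype(int)
m=((hsv[...,0]<6)|(hsv[...,0]>172))&(hsv[...,1]>150)&(hsv[...,2]>90)
print('red rows',np.argwhere(m[130:238,275])[[0,-1],0]+130)
for e in(10,5,0,-4):
    c,s_=np.cos(np.radians(e)),np.sin(np.radians(e)); print(e,[wproj(O+Rz.apply(np.array([-r*c+h*s_,50,95+r*s_+h*c])/1000),T,k) for r,h in((78,-5),(78,5))])
A=cv2.resize(w[150:330,200:370],(400,424)); B=cv2.resize(im[310:370,380:440],(400,400),interpolation=cv2.INTER_CUBIC)
h=np.zeros((424,800,3),np.uint8);h[:,:400]=A;h[:400,400:]=B;cv2.imwrite('pics/m%s.png'%t,h)
E
python3 lv.py | head -2; python3 ob.py 16
```

```text
23.25 [440.1 282.8  79. ] [-1.  -0.1 -0.1] 0.0005208000497686563
rover frame tcp [-56.4  50.9  79. ]
[-44.7  52.9 101.1]
[-39.8  51.7 100.1]
[-32.5  50.6  99.8]
[-27.5  52.7  99.3]
[-22.   51.5  97.2]
[-15.5  51.9  98.4]
elev -65.55723651795978
red rows [211 235]
10 [array([283.8, 217.4]), array([283.7, 226.4])]
5 [array([283.8, 213. ]), array([283.7, 219.9])]
0 [array([283.8, 210. ]), array([283.8, 214.9])]
-4 [array([283.8, 208.6]), array([283.8, 211.9])]
```

View pics/m16.png

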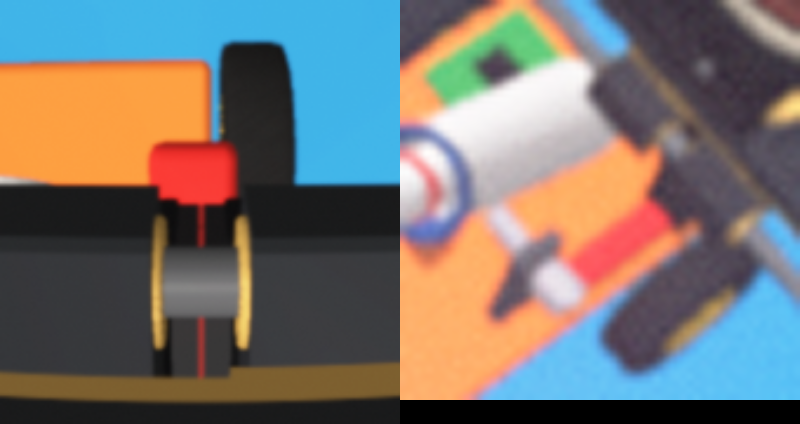

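servo_tool([
  {"twist": [0, 0, 0], "slide": [1, 0, 0], "fingers": 0},
  {"twist": [0, 0, 0], "slide": [2, 0, 0], "fingers": 0},
  {"twist": [0, 0, 0], "slide": [3, 0, 0], "fingers": 0},
  {"twist": [0, 0, 0], "slide": [3, 0, 0], "fingers": 0},
])

```text
time: 23.85
position: [0.44, 0.2829, 0.076]
eef_rot: [-1.125, 1.567, 0.399]
force: [0.4, 0.5, 0.9]
gripper_width: 0.0006
```

servo_tool([
  {"twist": [0, 0, 0], "slide": [0.7, 0, 0], "fingers": 0},
  {"twist": [0, 0, 0], "slide": [1.5, 0, 0], "fingers": 0},
  {"twist": [0, 0, 0], "slide": [1.5, 0, 0], "fingers": 0},
])

```text
time: 24.22
position: [0.4401, 0.2829, 0.0746]
eef_rot: [-1.127, 1.567, 0.397]
force: [-0.7, 0.2, 1.1]
gripper_width: 0.0007
```

servo_tool([
  {"twist": [0, 0, 0], "slide": [0.7, 0, 0], "fingers": 0},
  {"twist": [0, 0, 0], "slide": [1.5, 0, 0], "fingers": 0},
  {"twist": [0, 0, 0], "slide": [1.5, 0, 0], "fingers": 0},
])

```text
time: 24.6
position: [0.4401, 0.2829, 0.0735]
eef_rot: [-1.115, 1.567, 0.409]
force: [-2.6, -0.8, 4.5]
gripper_width: 0.0003
```

Force is rising at z≈73.5 mm, so the stop is near. One more small push.

servo_tool([
  {"twist": [0, 0, 0], "slide": [0.7, 0, 0], "fingers": 0},
  {"twist": [0, 0, 0], "slide": [1.2, 0, 0], "fingers": 0},
  {"twist": [0, 0, 0], "slide": [1.2, 0, 0], "fingers": 0},
  {"twist": [0, 0, 0], "slide": [1.2, 0, 0], "fingers": 0},
])

```text
time: 25.1
position: [0.4401, 0.283, 0.0733]
eef_rot: [-1.117, 1.567, 0.407]
force: [-6.3, -2.6, 12.6]
gripper_width: 0.0001
```

```bash
python3 lv.py | head -2; python3 ob.py 17
```

```text
25.1 [440.1 283.   73.3] [-6.3 -2.6 12.6] 7.408469678548974e-05
rover frame tcp [-56.3  51.   73.3]
[-45.3  51.5  95.4]
[-39.5  50.6  94.4]
[-33.7  52.7  96.3]
[-26.6  52.7  98.1]
[-21.5  51.6  95.9]
[-15.6  51.3  98.9]
elev -5.9381324022076125
red rows [211 235]
10 [array([283.4, 220.5]), array([283.4, 230.1])]
5 [array([283.5, 215.9]), array([283.4, 223.2])]
0 [array([283.5, 212.7]), array([283.4, 217.9])]
-4 [array([283.5, 211.1]), array([283.5, 214.7])]
```

Firm stop (12.6 N), lever elevation about −4° to −6°. I retreat straight up.

servo_tool([
  {"twist": [0, 0, 0], "slide": [-1, 0, 0], "fingers": 0},
  {"twist": [0, 0, 0], "slide": [-5, 0, 0], "fingers": 0},
  {"twist": [0, 0, 0], "slide": [-20, 0, 0], "fingers": 0},
  {"twist": [0, 0, 0], "slide": [-45, 0, 0], "fingers": 0},
  {"twist": [0, 0, 0], "slide": [-80, 5, 0], "fingers": 0},
  {"twist": [0, 0, 0], "slide": [-120, 15, 0], "fingers": 0},
  {"twist": [0, 0, 0], "slide": [-165, 25, 0], "fingers": 0},
  {"twist": [0, 0, 0], "slide": [-205, 35, 0], "fingers": 0},
  {"twist": [0, 0, 0], "slide": [-230, 40, 0], "fingers": 0},
  {"twist": [0, 0, 0], "slide": [-230, 40, 0], "fingers": 0},
  {"twist": [0, 0, 0], "slide": [-230, 40, 0], "fingers": 0},
])

```text
time: 26.58
position: [0.399, 0.2842, 0.3008]
eef_rot: [-1.15, 1.568, 0.374]
force: [0.2, 0.0, -0.3]
gripper_width: 0.0006
```

```bash
python3 ob.py 18
python3 - <<'E'
from h import *
np.set_printoptions(precision=4,suppress=True)
s,p,R0=cur(); print(s['time'],p,s['force'])
snap('top','t18')
A=cv2.resize(cv2.imread('pics/t18.png')[120:250,70:180],(400,470),interpolation=cv2.INTER_CUBIC)
B=cv2.resize(cv2.imread('pics/s18.png')[300:400,310:440],(400,310),interpolation=cv2.INTER_CUBIC)
h=np.zeros((470,800,3),np.uint8);h[:,:400]=A;h[:310,400:]=B;cv2.imwrite('pics/m18.png',h)
E
```

```text
[-70.   52.1  93.6]
[-62.2  51.6  94.1]
[-53.2  51.3  95.3]
[-41.5  51.4  95.4]
[-29.5  52.9  97.6]
[-18.5  52.6  99. ]
elev -62.97069949852367
26.675 [0.3987 0.284  0.3   ] [0.1068 0.1039 0.5161]Traceback (most recent call last):
  File "ob.py", line 17, in <module>
    print('red rows',np.argwhere(m[130:238,275])[[0,-1],0]+130)
                     ~~~~~~~~~~~~~~~~~~~~~~~~~~~^^^^^^^^^^
IndexError: index 0 is out of bounds for axis 0 with size 0
```

View pics/m18.png

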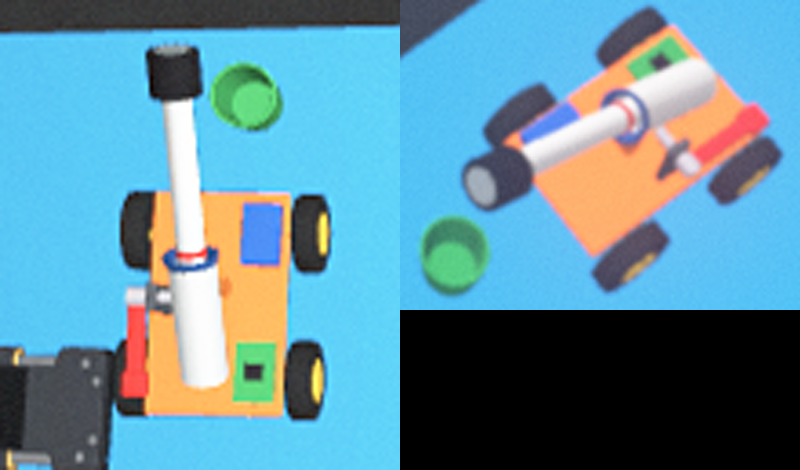

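View pics/w18.png

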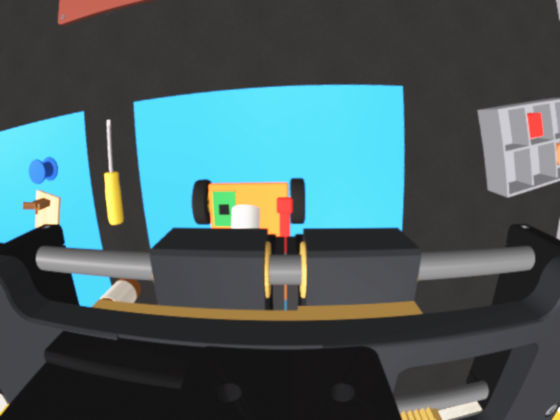

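Run:
```python
from h import *
np.set_printoptions(precision=2,suppress=True)
a=-.047;c=np.cos(np.pi/6);M=np.array([.524,.228,.130]);ax=np.array([c*np.cos(a),c*np.sin(a),.5])
for n in('scene11','s18'):
    im,d,T,k=load(n); hsv=cv2.cvtColor(im,cv2.COLOR_BGR2HSV).astype(int)
    m=np.zeros(d.shape,np.uint8); m[340:372,328:356]=1
    m&=(hsv[...,2]<90).astype(np.uint8); nn,l,st,ce=cv2.connectedComponentsWithStats(m); i=1+st[1:,4].argmax()
    r=np.zeros(d.shape,bool); r[322:350,370:400]=1; r&=((hsv[...,0]<8)|(hsv[...,0]>170))&(hsv[...,1]>80)
    q=np.argwhere(r)[:,::-1]
    print(n,'head px',ce[i],st[i],'ring',q.mean(0),len(q))
    print(' pred head face',proj(M+ax*.160,T,k),'head mid',proj(M+ax*.1425,T,k),'ring ctr',proj(M+ax*.003,T,k))
    cv2.imwrite('pics/r_%s.png'%n,cv2.resize(im[318:352,365:410],None,fx=14,fy=14,interpolation=cv2.INTER_CUBIC))
for n0,n1,(x0,x1,y0,y1) in(('scene0','s18',None),) if 0 else []: pass
# bystanders before/after in scene & top
for nm,a0,b0 in(('scene','scene0','s18'),('top','top0','t18')):
    A=cv2.cvtColor(load(a0)[0],cv2.COLOR_BGR2HSV).astype(int);B=cv2.cvtColor(load(b0)[0],cv2.COLOR_BGR2HSV).astype(int)
    for t,(lo,hi,box) in dict(cup=(45,85,{'scene':(305,350,362,400),'top':(125,152,132,160)}[nm]),drv=(24,34,{'scene':(325,366,255,285),'top':(200,220,205,250)}[nm]),spool=(105,125,{'scene':(318,342,210,238),'top':(248,270,238,258)}[nm]),flux=(5,18,{'scene':(280,312,262,312),'top':(196,225,150,185)}[nm])).items():
        o=[]
        for H in(A,B):
            m=np.zeros(H.shape[:2],bool);x0,x1,y0,y1=box;m[y0:y1,x0:x1]=1;m&=(H[...,0]>=lo)&(H[...,0]<=hi)&(H[...,1]>(150 if t=='spool' else 110));o.append(np.argwhere(m)[:,::-1].mean(0))
        print(nm,t,*o)
```

```text
scene11 head px [343.71 360.59] [342 357   5   8  17] ring [382.41 339.33] 51
 pred head face [336.76 357.36] head mid [342.08 354.98] ring ctr [380.63 337.73]
s18 head px [346.4 359.7] [342 355  10  10  30] ring [382.87 338.79] 53
 pred head face [336.76 357.36] head mid [342.08 354.98] ring ctr [380.63 337.73]
scene cup [327.18 381.27] [327.16 381.33]
scene drv [345.59 268.52] [345.63 268.49]
scene spool [330.2 223.5] [329.78 223.25]
scene flux [291.86 282.41] [291.81 282.65]
top cup [137.22 146.37] [137.22 146.37]
top drv [209.91 227.64] [209.91 227.55]
top spool [258.48 247.42] [258.48 247.46]
top flux [210.34 168.77] [210.38 168.87]
```

View pics/r_s18.png

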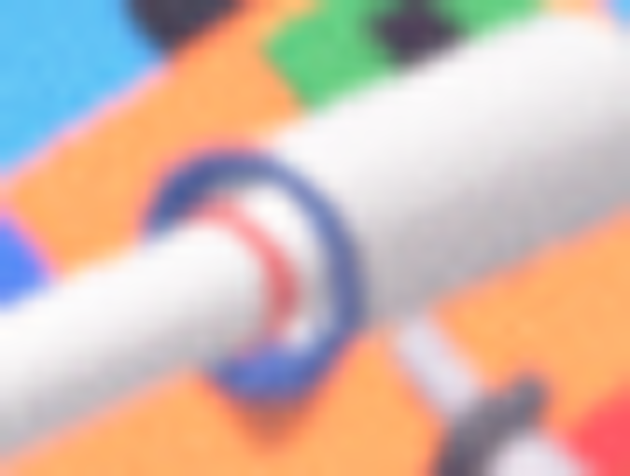

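Run:
```python
from h import *
np.set_printoptions(precision=3,suppress=True)
a=load('scene11')[0];b=load('s18')[0]
f=lambda i,x0,x1,y0,y1:cv2.cvtColor(i[y0:y1,x0:x1],cv2.COLOR_BGR2GRAY).astype(np.float32)
for nm,bx in(('head',(328,350,344,370)),('tube',(346,374,332,362)),('ring',(370,396,324,350)),('deck',(388,410,316,334))):
    w=cv2.createHanningWindow((bx[1]-bx[0],bx[3]-bx[2]),cv2.CV_32F); print(nm,cv2.phaseCorrelate(f(a,*bx),f(b,*bx),w))
yaw=-.047; c=np.cos(np.pi/6)
M=np.array([.524,.228,.130]); ax=np.array([c*np.cos(yaw),c*np.sin(yaw),.5]); n=np.array([.5*np.cos(yaw),.5*np.sin(yaw),-c])
G=M+ax*.055+n*(.019-.13); print(G,delta(G,rot(n,-ax)),delta(G+[0,0,.06],rot(n,-ax)))
```

```text
head ((-0.018750951526049775, 0.4812297733821804), 0.9218151194077951)
tube ((0.10065512469173221, -0.13419640842514902), 0.9178213331434462)
ring ((0.3626842885265553, 0.5902600989330935), 1.0017875689701452)
deck ((-0.038124690461572186, 0.014082470673153935), 0.8227795412143072)
[0.516 0.228 0.254] (array([  46.559, -119.803,  -50.032]), array([-0.   ,  0.   , -0.523])) (array([ -13.441, -119.869,  -50.013]), array([-0.   ,  0.   , -0.523]))
```

servo_tool([
  {"twist": [0, 0, -0.08], "slide": [-5, -20, -8], "fingers": 0},
  {"twist": [0, 0, -0.18], "slide": [-10, -45, -18], "fingers": 0},
  {"twist": [0, 0, -0.3], "slide": [-13, -75, -30], "fingers": 0},
  {"twist": [0, 0, -0.42], "slide": [-13, -100, -42], "fingers": 0},
  {"twist": [0, 0, -0.523], "slide": [-5, -120, -50], "fingers": 0},
  {"twist": [0, 0, -0.523], "slide": [15, -120, -50], "fingers": 0},
  {"twist": [0, 0, -0.523], "slide": [35, -120, -50], "fingers": 0},
  {"twist": [0, 0, -0.523], "slide": [46, -120, -50], "fingers": 0},
  {"twist": [0, 0, -0.523], "slide": [46, -120, -50], "fingers": 0},
  {"twist": [0, 0, -0.523], "slide": [46, -120, -50], "fingers": 0},
  {"twist": [0, 0, -0.523], "slide": [46, -120, -50], "fingers": 0},
])

```text
time: 28.1
position: [0.5175, 0.2291, 0.2573]
eef_rot: [-1.566, 1.043, -0.043]
force: [0.6, 0.0, 0.8]
gripper_width: 0.0003
```

Run:
```python
from h import *
np.set_printoptions(precision=2,suppress=True)
s,p,R0=cur(); print(s['time'],p,s['force'])
im,d,c=snap('wrist','w19'); _,_,T,k=load('w19')
yaw=-.047; c=np.cos(np.pi/6)
M=np.array([.524,.228,.130]); ax=np.array([c*np.cos(yaw),c*np.sin(yaw),.5]); n=np.array([.5*np.cos(yaw),.5*np.sin(yaw),-c])
for t,q in dict(rimtop=M-n*.0225,tube0=M-n*.011,tube6=M-n*.011+ax*.006,rimL=M+[0,-.0225,0],mouthback=M-ax*.008-n*.0185).items(): print(t,wproj(q,T,k))
x,y=map(int,wproj(M,T,k)); print(x,y)
x0=max(x-50,0);y0=max(y-40,0)
cv2.imwrite('pics/w19c.png',cv2.resize(im[y0:y0+85,x0:x0+100],None,fx=7,fy=7,interpolation=cv2.INTER_CUBIC)); print(x0,y0)
hsv=cv2.cvtColor(im,cv2.COLOR_BGR2HSV)
for cc in(x-6,x,x+6): print(cc,[(r,tuple(map(int,hsv[r,cc]))) for r in range(y-18,y+18)] if cc==x else '')
```

```text
28.1 [0.52 0.23 0.26] [0.56 0.04 0.8 ]
rimtop [284.   138.05]
tube0 [284.02 137.63]
tube6 [284.03 144.42]
rimL [259.4 138.4]
mouthback [283.99 128.58]
284 137
234 97
278 
284 [(119, (20, 3, 253)), (120, (15, 2, 253)), (121, (20, 3, 253)), (122, (20, 3, 253)), (123, (20, 3, 253)), (124, (20, 3, 253)), (125, (20, 3, 253)), (126, (20, 3, 250)), (127, (115, 7, 220)), (128, (111, 96, 173)), (129, (109, 169, 171)), (130, (109, 173, 175)), (131, (109, 174, 176)), (132, (109, 174, 176)), (133, (109, 173, 177)), (134, (109, 172, 179)), (135, (112, 146, 177)), (136, (157, 112, 168)), (137, (176, 172, 247)), (138, (0, 183, 254)), (139, (1, 190, 254)), (140, (1, 189, 254)), (141, (1, 170, 254)), (142, (4, 74, 254)), (143, (10, 6, 254)), (144, (30, 1, 254)), (145, (30, 1, 254)), (146, (30, 1, 254)), (147, (30, 1, 254)), (148, (30, 1, 254)), (149, (30, 1, 254)), (150, (30, 1, 254)), (151, (30, 1, 254)), (152, (30, 1, 254)), (153, (30, 1, 254)), (154, (30, 1, 254))]
290
```

View pics/w19c.png

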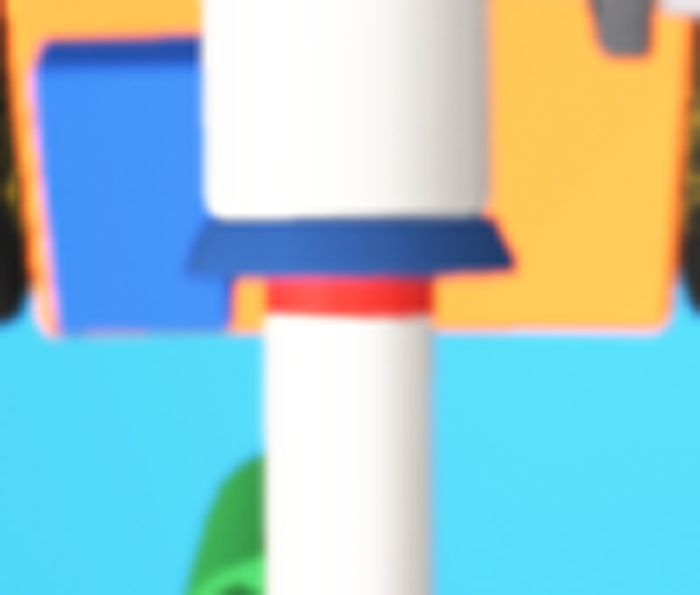

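The close look shows the ring just at the blue rim, with about 5.7 of its 6 mm visible, so the edge is about 0.3 mm inside the mouth. The lever is down, the robot is clear and the bystanders haven't moved. Handing in.

```bash
python3 -c "
from h import *
print(ctrl.hand_in()); print(telemetry.observe()['time'])"
```

```text
the job is handed in; nothing more can be done
None
the job is handed in; nothing more can be done
```

The boom is in the sleeve with its red ring at the blue mouth, and the clamp lever is pressed down to its stop. I handed the job in at about 28 s; it reported no verdict.

- **Boom depth:** I gripped the boom at its centre and slid it in. When let go it settled about 2 mm. After clamping, the wrist camera put the ring's edge about 0.3 mm inside the mouth (limit 6 mm). About 5.7 of its 6 mm showed; the rest I put within measuring error.
- **Lever:** It started about 54° above level, not the 65° of fully open, so the joint was near 0.19 rad and still open. I pressed it until it met firm resistance (12.6 N upward). Afterwards it lay about 4–6° below level, by camera depth.
- **Surroundings:** The bottle, spool, cup and screwdriver moved less than half a pixel in both fixed views. The robot was clear of everything at the end.

Checks that disagreed:
- **Lever contact height:** Contact came about 20 mm above the nominal finger tip, so I had to press further down than planned.
- **Boom movement while clamping:** A before/after comparison in the scene camera hinted at a boom shift of about 1 mm. The close wrist view still showed the depth well within the limit.
- **Sleeve mouth position:** Early estimates differed by about 4 mm along x. The depth data settled it, and the boom went in almost without force.

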